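# Balance the centrifuge rotor

## Task

Finish loading the half-filled centrifuge rotor so that it is balanced: straight across from each thing already in it there must sit its match. So the capped 50 ml tube goes opposite the capped tube, the narrow-bore adapter with the slim tube standing in it goes opposite the slim tube in its adapter, and the wide-bore adapter with the vial standing in it goes opposite the vial in its adapter, everything fully home and upright. The open 50 ml tube without a cap is not needed.

Things in the scene. Friction and masses are not known exactly. Their poses are not given: they have to be found in the camera images.
- rotor: Fixed aluminium six-place centrifuge rotor on a dark stand, 235 mm across; origin on the bench under its middle. Six open round cups (bore 32, outside 41 mm) 95 mm from the middle, every 60 degrees starting on its own +x; inner floor at z = 20 mm, rim at 62. Hub knob 70 mm high. Every second place is filled; each empty one is straight across from a filled one.
- loaded_tube: 50 ml tube with blue screw cap already in a place of the rotor (same kind as capped_tube, origin at its tip on the place's floor; its top 135 mm above the bench). Held fast.
- loaded_slim: Narrow-bore adapter (white, collar 32 mm wide) with a slim 15 mm sample tube fixed in it, already in a place of the rotor. Origin at the centre of the adapter's underside, on the place's floor, z up; the adapter's top 96 mm, the tube's top 152 mm above the bench. Held fast.
- loaded_vial: Wide-bore adapter (white, collar 38 mm wide) with a white-capped vial fixed in it, already in a place of the rotor. Origin at the centre of the adapter's underside, on the place's floor, z up; the adapter's top 96 mm, the vial's top 123 mm above the bench. Held fast.
- capped_tube: 50 ml tube with blue screw cap, 115 mm high, about 45 g, upright (leaning up to 3 degrees) in a wide well (42 mm deep, floor 4 mm above the bench) of a fixed aluminium block 46 mm high. Body 29 mm wide, lower end conical, cap 35 mm wide from 98 to 115 mm. Origin at its lower tip, z towards the cap. Belongs across from loaded_tube, its tip on the floor of the place.
- slim_adapter: White plastic adapter, 76 mm high, about 40 g, upright on the bench. Body 28.4 mm wide (bottom tapers to 19), collar 32 mm wide from 57 to 76 mm with two grey lines. Narrow bore 17.6 mm, floor 20 mm above the underside, mouth flared to 27 mm. Origin: centre of the underside, z up. Belongs across from loaded_slim; 34 mm then stand above the rim.
- vial_adapter: White plastic adapter, 76 mm high, about 50 g, upright on the bench. Body 28.4 mm wide (bottom tapers to 19), collar 38 mm wide from 52 to 76 mm with two grey lines. Wide shallow bore 25 mm, floor 52 mm above the underside, mouth flared to 33 mm. Origin: centre of the underside, z up. Belongs across from loaded_vial; 34 mm then stand above the rim.
- slim_tube: Slim open sample tube, 15 mm wide, 112 mm high, about 12 g, round lower end, upright (leaning up to 4 degrees) in the narrow well (42 mm deep, floor 4 mm above the bench) of the aluminium block. Origin at its lower end, z up. Belongs in slim_adapter, 56 mm deep; 56 mm then stand above the adapter.
- vial: Small vial with white screw cap, 51 mm high, about 15 g, body 22 mm wide up to 38 mm, cap 20 mm wide above, standing on the bench. Origin at the centre of its underside, z up. Goes into vial_adapter: 24 mm deep, 27 mm of it then stand above the adapter.
- open_tube: 50 ml tube without a cap (open, 29 mm wide, 112 mm high) in the aluminium block's other wide well, 65 mm from the capped one. Origin at its lower tip. Not needed; it is held fast.
Things that resemble listed ones, but are neither listed nor needed, are in the scene too. Leave any blue look-alike of the vial alone.

How it is judged:
At the end, for the whole second after the job is handed in: All at rest; tube and both adapters upright (0.12 rad) on floors of places (5 mm in height, 8 mm in radius), each 190 mm (within 9) from its loaded match; slim tube and vial on the bore floors of their adapters (5 mm, centred within 6 mm, 0.2 rad) (horizontal distance between capped_tube and rotor between 0.087 and 0.103 m and z of capped_tube in the frame of rotor between 0.015 and 0.025 m and angle between each of capped_tube, slim_adapter, vial_adapter's own z axis and vertical below 0.12 rad and linear speed of each of capped_tube, slim_adapter, vial_adapter, slim_tube, vial below 0.02 m/s and horizontal distance between capped_tube and loaded_tube between 0.181 and 0.199 m and horizontal distance between slim_adapter and rotor between 0.087 and 0.103 m and z of slim_adapter in the frame of rotor between 0.015 and 0.025 m and horizontal distance between slim_adapter and loaded_slim between 0.181 and 0.199 m and horizontal distance between vial_adapter and rotor between 0.087 and 0.103 m and z of vial_adapter in the frame of rotor between 0.015 and 0.025 m and horizontal distance between vial_adapter and loaded_vial between 0.181 and 0.199 m and horizontal distance between slim_tube and slim_adapter below 0.006 m and z of slim_tube in the frame of slim_adapter between 0.015 and 0.025 m and angle between each of slim_tube, vial's own z axis and vertical below 0.2 rad and horizontal distance between vial and vial_adapter below 0.006 m and z of vial in the frame of vial_adapter between 0.047 and 0.057 m); the robot touches nothing.
It also fails if it takes over 125 s, if anything falls off the work surface, if the arm or the gripper's body presses on something with over 40 N, if the wrist force passes 120 N, or if a joint passes its speed limit or range.

## Robot

A 7-joint arm with a two-finger parallel gripper is mounted at the origin on a cart in front of the work surface, level with it; the furniture and walls round the work are solid. World frame = base frame: x ahead of the robot, y to its left, z up, the work surface at z = 0. Lengths are in m, angles in rad, forces in N, time in s.
With the tool pointing down it reaches from about 0.4 to 0.85 m from the base axis. Payload 10.4 kg.
Tool frame: the origin (TCP) lies on the centre line of the jaws, within the pads' length; the fingertips stand 17 mm ahead of it and the grasp point (between the pads) lies 2 mm behind it; z points along the fingers, y is the line along which they close (so a half turn about z gives the same grasp; the last joint's range is limited). The gripper opens to 85 mm and grips with 20 to 120 N. Pads are 22 mm wide; open, the fingers measure 114 mm over their backs; the gripper's body (76 mm by 85 mm) begins 54 mm behind the grasp point. The pads swing forward as they close: fully open they stand 13 mm farther back than shut.
Start: joints at [1.114, 0.332, -0.065, 1.46, 0.022, 1.35, -0.088], TCP at [0.263, -0.567, 0.248] pointing down, gripper open.
Joint ranges: [-2.6, 2.6], [-0.5, 2.12], [-1.47, 1.34], [0.16, 2.42], [-1.27, 4.41], [0.06, 2.06], [-2.6, 2.6]. Speed limits (rad/s): [2.22, 2.22, 2.79, 2.79, 3.14, 3.14, 3.14].

## Interface

Orientations are given as a unit quaternion [x, y, z, w].
In Python, from workcell import sensors, imaging, order, spotter gives the robot as it stands. The module is installed in compiled form; this text tells all that it offers.
- The arm moves only by the shell command python3 -m inch 'ROWS' [FORCE]. ROWS is JSON, a list that holds one entry, the list of rows, each a list of 7 numbers: the shift along the tool's x, y, z in m, then the turn, a rotation vector about the tool's x, y, z in rad, then the closure, from -1 (fully open) to 1 (shut). In form: [[[x, y, z, ax, ay, az, hand], ...]]. A call has 1 to 10 rows; each row is the pose to reach, as a shift and turn from the pose commanded when the call began, along the tool's axes at that moment; what a row does not reach only later rows make up. A row lasts 1/10 s, in which the tool goes at most 50 mm and 8.59 degrees, less where a joint would pass 70% of its speed; a pose out of reach is approached as far as the arm can. A call with a gripper value outside its range is refused whole. The fingers move at their own pace and stop on an object; FORCE is the grip in N (left out, the last holds). Time passes only in rows, so rows that repeat a pose let the fingers close. It gives the time, the measured TCP pose, the force, the opening and the grip force at its end, in the units of the state.
- sensors.get_obs(): the state, without advancing time (a new reading comes with each control period).
- imaging.camera(name): name is "side" or "top"; returns the picture (384x512x3 uint8, blue, green, red); there is no depth.
- imaging.calibration(name): a dict with "mtx" (3x3 intrinsics, pixels), "R" (3x3) and "t" (3): a world point X has camera coordinates R X + t. Camera axes: x right, y down, z forward; pixel columns grow to the right and rows downward; lengths in m; the calibration is good to about 2 mm. A picture is of the moment at which its call begins. calibration takes no time and is no camera call.
- order.hand_in(): hands the job in; it is judged then, once.
Trained networks look in the newest picture that a camera, given by its name, has taken for a name from the list of things; names that differ only in an ending like _2 or _b are one class to them, and where a whole thing is asked for, a point or a joint stands for the part that bears it (a point fixed in the world has none). Each returns a list of dicts, best first, with "conf" (0 to 1); they miss things now and then, are a little off and sometimes report something else, mostly with a low value. They report only what shows in the picture. A call takes as long as a camera call. They do not tell look-alikes from the thing itself.
- spotter.look_for(label, camera): "pixel" ([column, row] in pixels, amid what is visible of it).
The state is a dict: "clock": time; "joint_pos": joint angles; "joint_velocities": joint speeds; "tau": joint torques, N m; "position": TCP position; "ee_rot": TCP orientation; "ft_force": force on the tool from outside, world axes, zero at the start; "torque": the same for the moment, N m; "grip_width": opening from 0.0 (shut) to 1.0 (fully open); "grasp_force": force on a finger pad.
Only numpy, scipy, OpenCV 4.12 (cv2) and the standard library are available. Lean on these libraries where they do the work, as an engineer would, in place of code of your own. Each camera call takes 0.05 s, during which the arm holds its last target. There are 200 camera calls.

## Working session

There is one attempt and no reset: what is moved stays moved. The work goes in short steps, Python scripts to look and compute and a shell command to move; the robot and the scene stay as the last step left them, time stands still between calls to the robot, and variables do not carry over. Pictures are saved under pics/ and viewed, at most 14 in all, crops included, and the job is handed in when it is done.

```bash
mkdir -p pics
cat > h.py <<'E'
import numpy as np, cv2
from workcell import sensors, imaging, order, spotter
def proj(cam,X):
    c=imaging.calibration(cam); K,R,t=[np.array(c[k],float) for k in('mtx','R','t')]
    p=K@(R@np.array(X,float)+t.ravel()); return p[:2]/p[2]
def ray(cam,px):
    c=imaging.calibration(cam); K,R,t=[np.array(c[k],float) for k in('mtx','R','t')]
    d=R.T@np.linalg.inv(K)@np.array([px[0],px[1],1.]); o=-R.T@t.ravel(); return o,d
def atz(cam,px,z):
    o,d=ray(cam,px); return o+d*(z-o[2])/d[2]
def tri(pt,ps):
    o1,d1=ray('top',pt);o2,d2=ray('side',ps)
    A=np.stack([d1,-d2],1); s=np.linalg.lstsq(A,o2-o1,rcond=None)[0]
    a,b=o1+s[0]*d1,o2+s[1]*d2; return (a+b)/2,np.linalg.norm(a-b)
E
python3 - <<'E'
from h import *
np.set_printoptions(precision=3,suppress=True)
for c in('top','side'):
    im=imaging.camera(c); cv2.imwrite(f'pics/{c}0.png',cv2.resize(im,(800,600),interpolation=cv2.INTER_CUBIC))
    k=imaging.calibration(c); print(c,k, ray(c,(256,192)))
    for n in 'rotor loaded_tube loaded_slim loaded_vial capped_tube slim_adapter vial_adapter slim_tube vial open_tube'.split():
        print(n,[(np.round(d['pixel']).tolist(),round(d['conf'],2)) for d in spotter.look_for(n,c)])
print(sensors.get_obs())
E
```

```text
top {'mtx': array([[352.673,   0.   , 257.431],
       [  0.   , 352.673, 191.533],
       [  0.   ,   0.   ,   1.   ]]), 'R': array([[ 0.022, -0.999, -0.025],
       [-0.989, -0.018, -0.146],
       [ 0.145,  0.028, -0.989]]), 't': array([0.007, 0.533, 0.825])} (array([ 0.407, -0.007,  0.894]), array([ 0.144,  0.032, -0.989]))
rotor [([200.0, 176.0], 0.96)]
loaded_tube [([195.0, 211.0], 0.51)]
loaded_slim [([308.0, 169.0], 0.73), ([232.0, 149.0], 0.66)]
loaded_vial [([160.0, 154.0], 0.79)]
capped_tube [([310.0, 167.0], 0.6)]
slim_adapter [([303.0, 213.0], 0.72), ([338.0, 171.0], 0.43)]
vial_adapter [([362.0, 214.0], 0.82)]
slim_tube []
vial [([317.0, 246.0], 0.67), ([330.0, 212.0], 0.59), ([195.0, 209.0], 0.49)]
open_tube [([338.0, 168.0], 0.81), ([311.0, 166.0], 0.44)]
side {'mtx': array([[436.095,   0.   , 257.159],
       [  0.   , 436.095, 195.836],
       [  0.   ,   0.   ,   1.   ]]), 'R': array([[ 0.672, -0.74 , -0.018],
       [-0.32 , -0.269, -0.908],
       [ 0.668,  0.616, -0.418]]), 't': array([-0.358,  0.237,  0.694])} (array([-0.147, -0.629,  0.499]), array([ 0.669,  0
[... 235 characters left out ...]
]
vial_adapter [([318.0, 247.0], 0.7), ([195.0, 177.0], 0.57)]
slim_tube [([348.0, 214.0], 0.58), ([269.0, 231.0], 0.17)]
vial [([260.0, 254.0], 0.74), ([294.0, 245.0], 0.53)]
open_tube [([326.0, 208.0], 0.8)]
{'clock': 1.1, 'joint_pos': array([ 1.114,  0.332, -0.065,  1.46 ,  0.022,  1.35 , -0.088]), 'joint_velocities': array([-0.001, -0.001, -0.   ,  0.   , -0.   ,  0.001,  0.001]), 'tau': array([ -0.   , -62.523,   0.049, -39.183,   0.017,   0.002,   0.   ]), 'position': array([ 0.263, -0.567,  0.248]), 'ee_rot': array([0.977, 0.215, 0.   , 0.   ]), 'ft_force': array([ 0.499, -0.686, -0.107]), 'torque': array([ 0.037,  0.016, -0.01 ]), 'grasp_force': 0.0, 'grip_width': 1.0037671005527813}
```

View pics/top0.png

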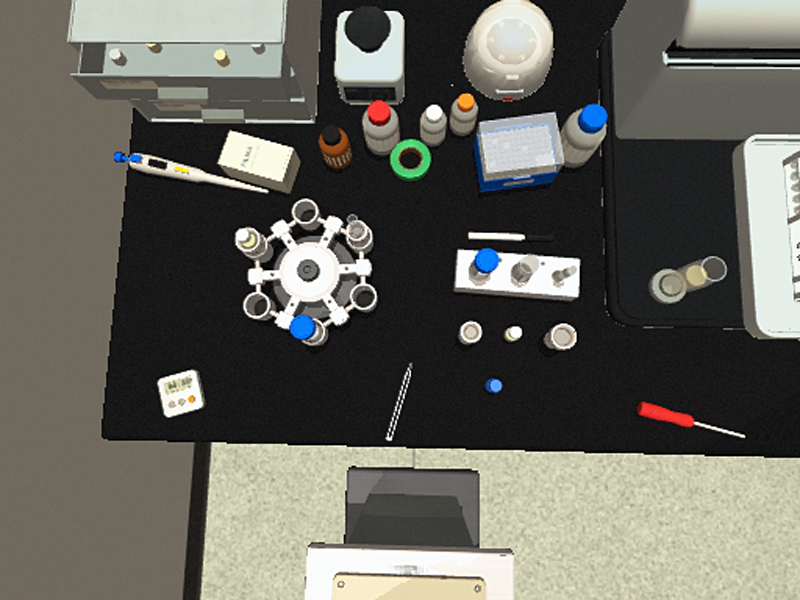

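View pics/side0.png

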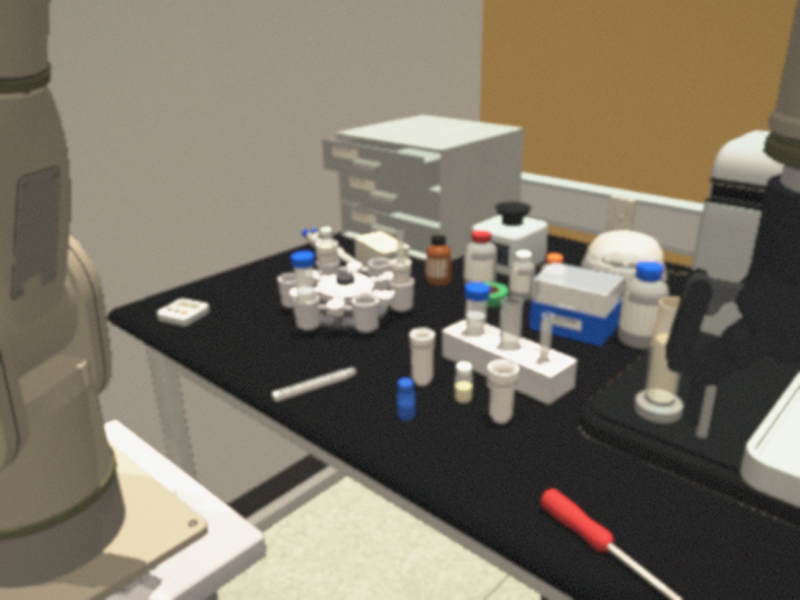

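The top view shows the rotor at about (310,270) in the 800-px picture. The slim adapter is at (469,332), the white-capped vial at (514,334), the blue look-alike at (494,386) and the vial adapter with the wide collar at (562,336). In the block, the capped tube is at (487,262), the open tube at (523,270) and the slim tube at (566,272). There is foreign glassware at (670–712,275). I'll enlarge crops to confirm these and measure.

Run:
```python
from h import *
np.set_printoptions(precision=4,suppress=True)
t=cv2.imread('pics/top0.png');s=cv2.imread('pics/side0.png')
t=imaging.camera('top');s=imaging.camera('side')
a=cv2.resize(t[125:255,150:385],None,fx=3.4,fy=3.4,interpolation=cv2.INTER_CUBIC)
b=cv2.resize(s[140:280,170:375],None,fx=3.9,fy=3.9,interpolation=cv2.INTER_CUBIC)
cv2.imwrite('pics/tc.png',a);cv2.imwrite('pics/sc.png',b)
S=1.5625
for n,px,z in [('slimad',(469,331),.076),('vial',(514,332),.051),('vialad',(563,332),.076),('cap',(487,259),.119),('slimtube',(574,268),.116),('open',(528,262),.116),('hub',(308,269),.07),('e1',(306,211),.062),('e2',(364,296),.062),('e3',(257,304),.062),('ltube',(302,327),.135),('lslim',(352,219),.152),('lvial',(245,236),.123)]:
    print(n,atz('top',np.array(px)/S,z))
```

```text
slimad [ 0.4819 -0.0838  0.076 ]
vial [ 0.484  -0.1546  0.051 ]
vialad [ 0.4832 -0.2222  0.076 ]
cap [ 0.5819 -0.105   0.119 ]
slimtube [ 0.5714 -0.2292  0.116 ]
open [ 0.5791 -0.1639  0.116 ]
hub [0.5728 0.1619 0.07  ]
e1 [0.6672 0.171  0.062 ]
e2 [0.5338 0.0754 0.062 ]
e3 [0.5184 0.2396 0.062 ]
ltube [0.4776 0.1531 0.135 ]
lslim [0.6284 0.0868 0.152 ]
lvial [0.6094 0.2451 0.123 ]
```

View pics/tc.png

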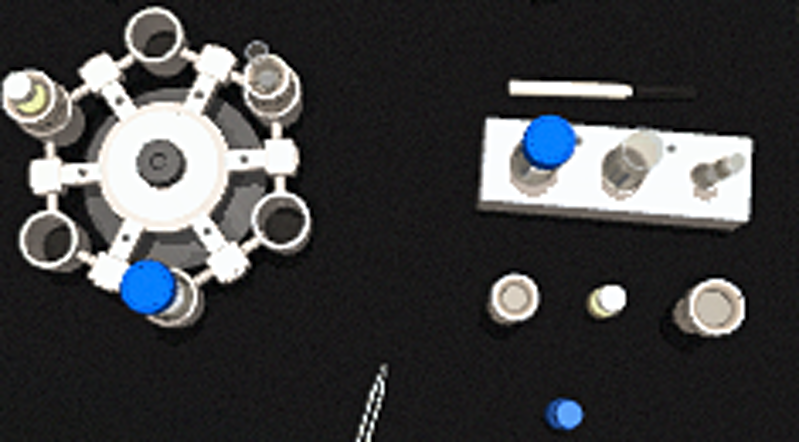

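View pics/sc.png

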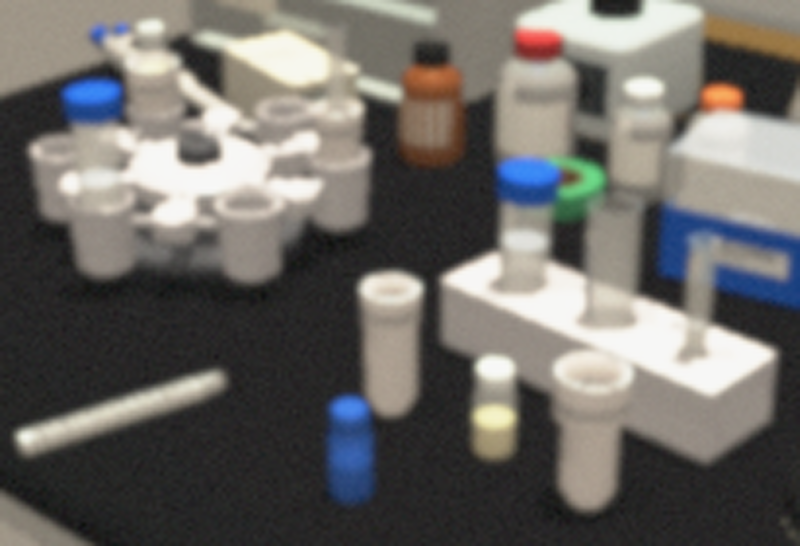

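The crops show the slim adapter's mouth at tc (516,298), the narrow 32 mm collar. The vial adapter's mouth is at (716,307), with the wide collar. There are two vials. The one at (612,297) has a white cap and yellow fill and is the one described. The one at (565,414) is blue and stays where it is. The capped tube is at (549,142) and the slim tube's top at (734,162). Next I'll triangulate and fit the rotor.

Run:
```python
from h import *
from scipy.optimize import least_squares
np.set_printoptions(precision=4,suppress=True)
T=lambda c:np.array([150+(c[0]-1.2)/3.4,125+(c[1]-1.2)/3.4]); Sd=lambda c:np.array([170+(c[0]-1.4)/3.9,140+(c[1]-1.4)/3.9])
for n,a,b,z in [('slimad',(516,298),(392,284),.076),('vialad',(716,307),(592,368),.076),('vial',(612,297),(496,363),.051),('cap',(549,142),(528,168),.119),('slimtube',(734,162),(700,240),.116),('hub',(160,161),(198,140),.07)]:
    p,e=tri(T(a),Sd(b)); print(n,'top@z',atz('top',T(a),z)[:2],'side@z',atz('side',Sd(b),z)[:2],'tri',p,e)
pts=[((160,161),.07,0,0),((154,36),.062,.095,0),((282,221),.062,.095,4),((49,240),.062,.095,2),((148,287),.135,.095,3),((23,90),.123,.095,1),((256,49),.152,.095,5)]
W=[atz('top',T(p),z)[:2] for p,z,_,_ in pts]
f=lambda q:np.concatenate([W[i]-q[:2]-r*np.array([np.cos(q[2]+k*np.pi/3),np.sin(q[2]+k*np.pi/3)]) for i,(_,_,r,k) in enumerate(pts)])
s=least_squares(f,[.573,.162,0.05]); print(s.x, s.fun.reshape(-1,2))
for n,k in(('e1',0),('e3',2),('e2',4)): print(n,s.x[:2]+.095*np.array([np.cos(s.x[2]+k*np.pi/3),np.sin(s.x[2]+k*np.pi/3)]))
```

```text
slimad top@z [ 0.4809 -0.0867] side@z [ 0.4844 -0.084 ] tri [ 0.4809 -0.0867  0.0782] 0.0005434851747124932
vialad top@z [ 0.4775 -0.2219] side@z [ 0.4785 -0.2202] tri [ 0.4772 -0.2214  0.0771] 0.0005737597178737626
vial top@z [ 0.4852 -0.1562] side@z [ 0.487  -0.1544] tri [ 0.485  -0.1559  0.0525] 0.00013014603408393382
cap top@z [ 0.5804 -0.1037] side@z [ 0.5809 -0.1035] tri [ 0.5804 -0.1038  0.1192] 0.00016067915060614984
slimtube top@z [ 0.5696 -0.2251] side@z [ 0.5665 -0.2251] tri [ 0.5692 -0.2246  0.1152] 0.001856904641038744
hub top@z [0.5732 0.1629] side@z [0.5718 0.1636] tri [0.5727 0.1634 0.0698] 0.0015253868620446402
[0.5726 0.1628 0.1086] [[ 0.0006  0.0001]
 [-0.0004  0.0001]
 [-0.001   0.0004]
 [ 0.0003  0.001 ]
 [-0.0001  0.0008]
 [-0.0017 -0.0038]
 [ 0.0022  0.0014]]
e1 [0.667  0.1731]
e3 [0.5164 0.2395]
e2 [0.5343 0.0759]
```

```bash
python3 -m inch '[[[0,0,-0.02,0,0,0.15,-1],[0,0,-0.04,0,0,0.3,-1],[0,0,-0.05,0,0,0.433,-1],[0,0,-0.05,0,0,0.433,-1],[0,0,-0.05,0,0,0.433,-1]]]'; python3 -c "
from h import *;o=sensors.get_obs();print(o['position'],o['ee_rot'])"
```

```text
clock: 1.7
position: [0.2627, -0.567, 0.2978]
ee_rot: [1.0, 0.002, -0.0, -0.0]
ft_force: [-0.7, -0.2, -0.6]
grip_width: 1.003
grasp_force: 0.0
[ 0.26273386 -0.56699971  0.29784152] [ 9.99996984e-01  2.45212343e-03 -9.02288830e-05 -1.00584042e-04]
```

```bash
python3 -m inch '[[[0.032,-0.046,0,0,0,0,-0.3],[0.064,-0.092,0,0,0,0,-0.3],[0.096,-0.138,0,0,0,0,-0.3],[0.128,-0.184,0,0,0,0,-0.3],[0.16,-0.23,0,0,0,0,-0.3],[0.192,-0.276,0,0,0,0,-0.3],[0.224,-0.322,0,0,0,0,-0.3],[0.256,-0.368,0,0,0,0,-0.3],[0.288,-0.414,0,0,0,0,-0.3],[0.318,-0.463,0,0,0,0,-0.3]]]' 60; python3 -m inch '[[[0,0,0,0,0,0,-0.3],[0,0,0,0,0,0,-0.3],[0,0,0,0,0,0,-0.3]]]'
```

```text
clock: 2.7
position: [0.5471, -0.1538, 0.2974]
ee_rot: [1.0, 0.002, -0.001, -0.0]
ft_force: [1.4, -0.4, 0.5]
grip_width: 0.652
grasp_force: 0.0
clock: 3.0
position: [0.546, -0.1568, 0.2976]
ee_rot: [1.0, 0.001, -0.001, 0.0]
ft_force: [-0.4, -1.3, -0.1]
grip_width: 0.649
grasp_force: 0.0
```

```bash
python3 -m inch '[[[0.018,-0.03,0,0,0,0,-0.3],[0.0345,-0.053,0.03,0,0,0,-0.3],[0.0345,-0.053,0.07,0,0,0,-0.3],[0.0345,-0.053,0.11,0,0,0,-0.3],[0.0345,-0.053,0.14,0,0,0,-0.3],[0.0345,-0.053,0.14,0,0,0,-0.3]]]'
python3 - <<'E'
from h import *
o=sensors.get_obs();print(o['position'])
a=imaging.camera('top')[135:215,260:400];b=imaging.camera('side')[100:240,240:400]
cv2.imwrite('pics/p1.png',np.hstack([cv2.resize(a,(420,240)),cv2.resize(b,(275,240))]))
E
```

```text
clock: 3.6
position: [0.578, -0.1041, 0.1539]
ee_rot: [1.0, -0.0, -0.004, -0.0]
ft_force: [-0.5, -0.9, 0.2]
grip_width: 0.649
grasp_force: 0.0
[ 0.57801352 -0.10413814  0.15387544]
```

View pics/p1.png

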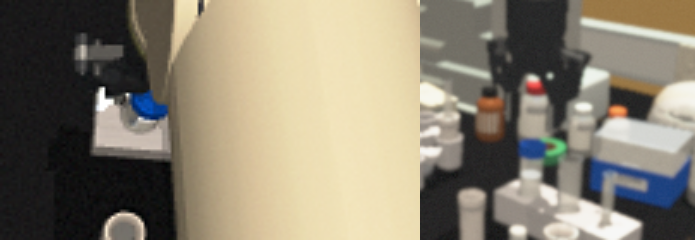

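The jaws straddle the blue cap: the fingers are at about 500 and 575 in the side half of the picture and the cap is at 533.

```bash
python3 -m inch '[[[0.002,0,0.025,0,0,0,-0.3],[0.002,0,0.05,0,0,0,-0.3],[0.002,0,0.05,0,0,0,-0.3],[0.002,0,0.05,0,0,0,1],[0.002,0,0.05,0,0,0,1],[0.002,0,0.05,0,0,0,1],[0.002,0,0.05,0,0,0,1],[0.002,0,0.05,0,0,0,1],[0.002,0,0.05,0,0,0,1]]]' 50
```

```text
clock: 4.6
position: [0.5845, -0.1029, 0.1105]
ee_rot: [1.0, 0.0, 0.002, 0.0]
ft_force: [0.3, -0.2, 7.3]
grip_width: 0.381
grasp_force: 49.7
```

```bash
python3 -m inch '[[[0,0,-0.04,0,0,0,1],[0,0,-0.08,0,0,0,1],[0,0,-0.12,0,0,0,1],[0,0,-0.16,0,0,0,1],[0,0,-0.16,0,0,0,1]]]'
```

```text
clock: 5.1
position: [0.5854, -0.1025, 0.2754]
ee_rot: [1.0, 0.0, 0.005, 0.001]
ft_force: [1.1, 0.6, -1.2]
grip_width: 0.381
grasp_force: 50.1
```

```bash
python3 -m inch '[[[0.012,-0.039,0,0,0,0,1],[0.024,-0.078,0,0,0,0,1],[0.036,-0.117,0,0,0,0,1],[0.048,-0.156,0,0,0,0,1],[0.06,-0.195,0,0,0,0,1],[0.072,-0.234,0,0,0,0,1],[0.082,-0.2755,0,0,0,0,1],[0.082,-0.2755,0,0,0,0,1],[0.082,-0.2755,0,0,0,0,1],[0.082,-0.2755,0,0,0,0,1]]]'
python3 - <<'E'
from h import *
a=imaging.camera('top')[110:240,140:280];b=imaging.camera('side')[60:240,150:330]
cv2.imwrite('pics/p2.png',np.hstack([cv2.resize(a,(431,400)),cv2.resize(b,(400,400))])[:, :800])
print(sensors.get_obs())
E
```

```text
clock: 6.1
position: [0.6651, 0.1716, 0.2683]
ee_rot: [1.0, -0.0, 0.0, 0.001]
ft_force: [0.2, -0.1, -0.5]
grip_width: 0.379
grasp_force: 50.1
{'clock': 6.2, 'joint_pos': array([-8.06034687e-04,  5.06231748e-01, -4.83305132e-01,  1.22069342e+00,
        2.29513250e-01,  1.46728031e+00, -2.02742742e+00]), 'joint_velocities': array([ 0.00043115, -0.00352563, -0.00296375, -0.00069705, -0.00265122,
       -0.00011469, -0.00262005]), 'tau': array([-7.38710873e-01, -7.15739751e+01, -7.67142266e+00, -3.90519583e+01,
       -1.23640912e-02, -9.35597636e-03,  5.80705804e-03]), 'position': array([0.66516399, 0.17122797, 0.26849298]), 'ee_rot': array([ 9.99999640e-01, -6.92893277e-04,  2.17737962e-04,  4.39718919e-04]), 'ft_force': array([-0.15269529,  0.57890251, -0.72056536]), 'torque': array([ 0.00802554, -0.01263972, -0.02922588]), 'grasp_force': 50.147078021691414, 'grip_width': 0.383438392478766}
```

View pics/p2.png

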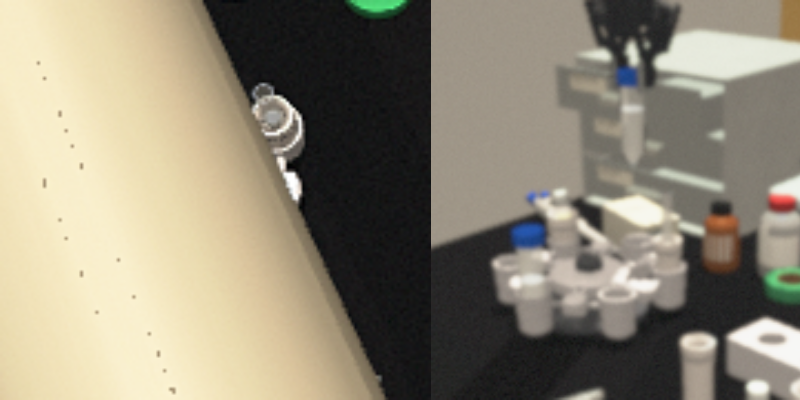

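```bash
python3 -c "
from h import *
for z in(.162,.277): print((proj('side',(.6652,.1712,z))-[150,60])/.45+[431,0])
print((proj('side',(.667,.173,.062))-[150,60])/.45+[431,0])"
```

```text
[635.16865241 162.65487678]
[631.9568761   66.98831883]
[637.71701195 238.9881347 ]
```

The tube hangs straight, about 4 mm nearer the robot than the TCP, as expected from the x offset at the grasp. I'll correct for that and lower it.

```bash
python3 -m inch '[[[0.006,-0.0015,0.03,0,0,0,1],[0.006,-0.0015,0.06,0,0,0,1],[0.006,-0.0015,0.09,0,0,0,1],[0.006,-0.0015,0.09,0,0,0,1],[0.006,-0.0015,0.09,0,0,0,1]]]'
python3 - <<'E'
from h import *
b=imaging.camera('side')[90:190,190:310]
cv2.imwrite('pics/p3.png',cv2.resize(b,(720,600),interpolation=cv2.INTER_CUBIC))
for z in(.07,.185): print((proj('side',(.667,.173,z))-[190,90])*6)
E
```

```text
clock: 6.7
position: [0.6711, 0.1735, 0.1792]
ee_rot: [1.0, -0.0, 0.0, 0.0]
ft_force: [-0.4, 0.1, 0.2]
grip_width: 0.381
grasp_force: 50.1
[317.59555079 449.17522947]
[309.48629269 207.67890697]
```

View pics/p3.png

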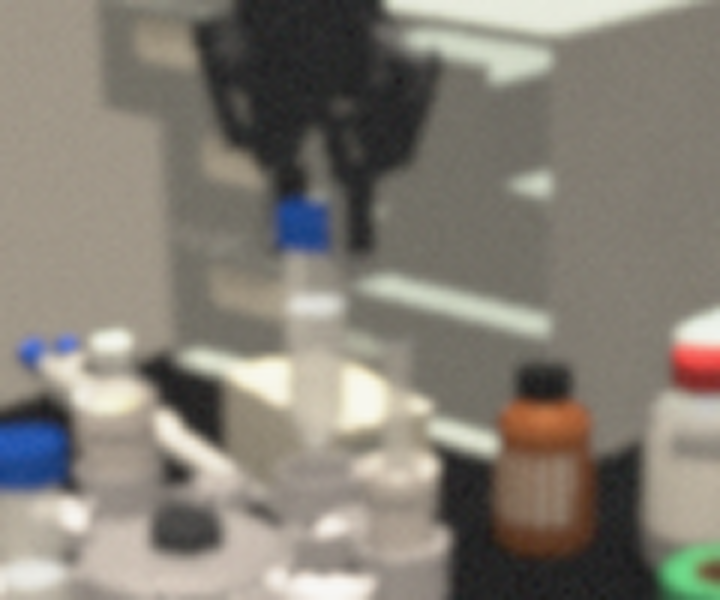

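The tip is over the mouth of the empty place, at about (318,450). The cap is at 305.

```bash
python3 -m inch '[[[0,0,0.015,0,0,0,1],[0,0,0.03,0,0,0,1],[0,0,0.045,0,0,0,1],[0,0,0.052,0,0,0,1],[0,0,0.052,0,0,0,1]]]'
```

```text
clock: 7.25
position: [0.6716, 0.1744, 0.1265]
ee_rot: [1.0, 0.0, 0.001, 0.0]
ft_force: [-1.1, -1.1, 5.4]
grip_width: 0.379
grasp_force: 50.9
```

```bash
python3 -m inch '[[[0,0,0,0,0,0,-0.2],[0,0,0,0,0,0,-0.2],[0,0,0,0,0,0,-0.2],[0,0,0,0,0,0,-0.2],[0,0,-0.04,0,0,0,-0.2],[0,0,-0.08,0,0,0,-0.2],[0,0,-0.12,0,0,0,-0.2],[0,0,-0.14,0,0,0,-0.2]]]'; python3 -m inch '[[[-0.025,0.035,0,0,0,0,-0.2],[-0.05,0.07,0,0,0,0,-0.2],[-0.075,0.105,0,0,0,0,-0.2],[-0.1,0.14,0,0,0,0,-0.2],[-0.125,0.175,0,0,0,0,-0.2],[-0.15,0.21,0,0,0,0,-0.2],[-0.175,0.245,0,0,0,0,-0.2],[-0.19,0.26,0,0,0,0,-0.2],[-0.19,0.26,0,0,0,0,-0.2],[-0.19,0.26,0,0,0,0,-0.2]]]'
```

```text
clock: 8.05
position: [0.6717, 0.175, 0.2706]
ee_rot: [1.0, 0.0, 0.002, -0.001]
ft_force: [0.3, 1.1, 1.0]
grip_width: 0.603
grasp_force: 0.0
clock: 9.05
position: [0.4812, -0.0854, 0.2666]
ee_rot: [1.0, 0.0, 0.0, 0.0]
ft_force: [-0.1, 0.7, -0.5]
grip_width: 0.602
grasp_force: 0.0
```

```bash
python3 -m inch '[[[0,0,0.045,0,0,0,-0.2],[0,0,0.09,0,0,0,-0.2],[0,0,0.13,0,0,0,-0.2],[0,0,0.13,0,0,0,-0.2]]]'
python3 - <<'E'
from h import *
a=imaging.camera('top')[160:230,260:390];b=imaging.camera('side')[120:270,220:360]
cv2.imwrite('pics/p4.png',np.hstack([cv2.resize(a,(430,231)),cv2.resize(b,(370,396))[:231*0+396][:, :370][0:396]][0:1]) if 0 else cv2.resize(b,(560,600)))
E
```

```text
clock: 9.45
position: [0.4785, -0.0838, 0.1317]
ee_rot: [1.0, 0.002, -0.004, -0.001]
ft_force: [0.1, 0.2, -0.5]
grip_width: 0.598
grasp_force: 0.0
```

View pics/p4.png

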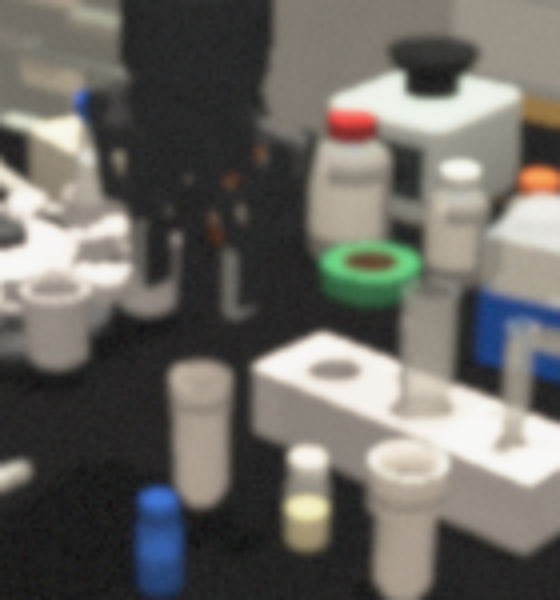

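The fingers at about (155) and (238) straddle the adapter at (200,375).

```bash
python3 -m inch '[[[0.001,0.001,0.03,0,0,0,-0.2],[0.001,0.001,0.068,0,0,0,-0.2],[0.001,0.001,0.068,0,0,0,-0.2],[0.001,0.001,0.068,0,0,0,-0.2]]]'; python3 -m inch '[[[0,0,0,0,0,0,1],[0,0,0,0,0,0,1],[0,0,0,0,0,0,1],[0,0,0,0,0,0,1],[0,0,0,0,0,0,1],[0,0,0,0,0,0,1]]]' 40
```

```text
clock: 9.95
position: [0.4835, -0.0864, 0.0705]
ee_rot: [1.0, 0.001, 0.001, 0.0]
ft_force: [0.9, 0.5, 0.6]
grip_width: 0.598
grasp_force: 0.0
clock: 10.55
position: [0.4842, -0.0868, 0.0711]
ee_rot: [1.0, 0.0, 0.002, 0.001]
ft_force: [0.2, 0.4, 8.6]
grip_width: 0.36
grasp_force: 38.9
```

```bash
python3 -m inch '[[[0,0,-0.045,0,0,0,1],[0,0,-0.09,0,0,0,1],[0,0,-0.135,0,0,0,1],[0,0,-0.175,0,0,0,1],[0,0,-0.175,0,0,0,1]]]'; python3 -m inch '[[[0.004,-0.04,0,0,0,0,1],[0.008,-0.08,0,0,0,0,1],[0.012,-0.12,0,0,0,0,1],[0.016,-0.16,0,0,0,0,1],[0.02,-0.2,0,0,0,0,1],[0.024,-0.24,0,0,0,0,1],[0.028,-0.28,0,0,0,0,1],[0.034,-0.326,0,0,0,0,1],[0.034,-0.326,0,0,0,0,1],[0.034,-0.326,0,0,0,0,1]]]'
python3 - <<'E'
from h import *
o=sensors.get_obs();print(o['position'],o['joint_pos'],o['grip_width'])
b=imaging.camera('side')[70:210,150:290]
cv2.imwrite('pics/p5.png',cv2.resize(b,(600,600),interpolation=cv2.INTER_CUBIC))
p=o['position'];
for X in (p-[0,0,.071],p+[0,0,.005],(.5164,.2395,.062),(.667,.173,.135)): print((proj('side',X)-[150,70])*600/140)
E
```

```text
clock: 11.05
position: [0.4849, -0.0867, 0.2507]
ee_rot: [1.0, 0.0, 0.006, 0.001]
ft_force: [0.2, 0.4, -1.3]
grip_width: 0.357
grasp_force: 40.0
clock: 12.05
position: [0.5155, 0.2406, 0.2437]
ee_rot: [1.0, 0.002, 0.0, -0.0]
ft_force: [0.0, -0.2, -1.3]
grip_width: 0.355
grasp_force: 40.1
[0.51549724 0.24055355 0.24366314] [ 0.0339071   0.27579123 -0.65515927  1.59282272  0.17145817  1.33111461
 -2.21129163] 0.35491121719037516
[135.02482703 288.86760348]
[123.17733002 162.3503501 ]
[153.33818094 460.70621239]
[395.06605579 310.76590843]
```

View pics/p5.png

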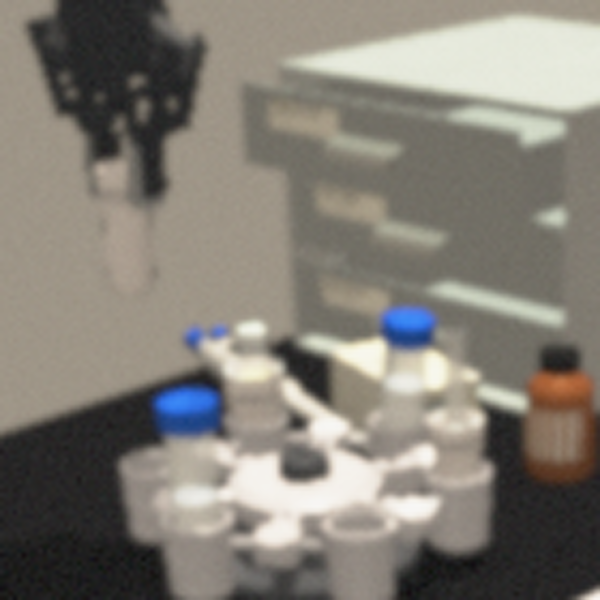

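The adapter hangs straight at (130,290), over the empty place at (150,462). The capped tube stands in its place with its cap at (409,320) and leans slightly. I'll check that later.

```bash
python3 -m inch '[[[0.001,0.001,0.04,0,0,0,1],[0.001,0.001,0.08,0,0,0,1],[0.001,0.001,0.105,0,0,0,1],[0.001,0.001,0.115,0,0,0,1],[0.001,0.001,0.12,0,0,0,1]]]'; python3 -m inch '[[[0,0,0.01,0,0,0,1],[0,0,0.02,0,0,0,1],[0,0,0.03,0,0,0,1],[0,0,0.034,0,0,0,1],[0,0,0.034,0,0,0,1]]]'
```

```text
clock: 12.6
position: [0.5178, 0.2383, 0.1241]
ee_rot: [1.0, -0.0, 0.001, -0.001]
ft_force: [1.1, 2.2, 2.1]
grip_width: 0.356
grasp_force: 40.2
clock: 13.1
position: [0.5186, 0.2397, 0.0912]
ee_rot: [1.0, 0.001, 0.002, -0.001]
ft_force: [0.8, 4.4, 10.9]
grip_width: 0.354
grasp_force: 41.3
```

```bash
python3 -m inch '[[[0,0,0,0,0,0,-0.3],[0,0,0,0,0,0,-0.3],[0,0,0,0,0,0,-0.3],[0,0,0,0,0,0,-0.3],[0,0,-0.04,0,0,0,-0.3],[0,0,-0.08,0,0,0,-0.3],[0,0,-0.12,0,0,0,-0.3],[0,0,-0.14,0,0,0,-0.3],[0,0,-0.14,0,0,0,-0.3]]]'; python3 -m inch '[[[-0.004,0.045,0,0,0,0,-0.3],[-0.008,0.09,0,0,0,0,-0.3],[-0.012,0.135,0,0,0,0,-0.3],[-0.016,0.18,0,0,0,0,-0.3],[-0.02,0.225,0,0,0,0,-0.3],[-0.024,0.27,0,0,0,0,-0.3],[-0.028,0.315,0,0,0,0,-0.3],[-0.032,0.36,0,0,0,0,-0.3],[-0.036,0.4,0,0,0,0,-0.3],[-0.036,0.4,0,0,0,0,-0.3]]]'
python3 - <<'E'
from h import *
b=imaging.camera('side')[120:230,165:275]
cv2.imwrite('pics/p6.png',cv2.resize(b,(600,600),interpolation=cv2.INTER_CUBIC))
q=np.array([.5726,.1628,.1086])
for k in range(6):
  for z in (.062,.096,.135):
    print(k,z,((proj('side',(q[0]+.095*np.cos(q[2]+k*np.pi/3),q[1]+.095*np.sin(q[2]+k*np.pi/3),z))-[165,120])*600/110).round())
E
```

```text
clock: 14.0
position: [0.518, 0.239, 0.2325]
ee_rot: [1.0, 0.0, 0.002, -0.001]
ft_force: [0.6, -0.0, -0.6]
grip_width: 0.651
grasp_force: 0.0
clock: 15.0
position: [0.4791, -0.1679, 0.2279]
ee_rot: [1.0, -0.004, -0.001, 0.001]
ft_force: [0.3, 0.7, -0.7]
grip_width: 0.651
grasp_force: 0.0
0 0.062 [425. 259.]
0 0.096 [423. 197.]
0 0.135 [421. 123.]
1 0.062 [243. 255.]
1 0.096 [239. 193.]
1 0.135 [234. 120.]
2 0.062 [114. 314.]
2 0.096 [107. 248.]
2 0.135 [100. 171.]
3 0.062 [170. 385.]
3 0.096 [164. 315.]
3 0.135 [157. 234.]
4 0.062 [377. 390.]
4 0.096 [374. 320.]
4 0.135 [370. 238.]
5 0.062 [501. 323.]
5 0.096 [499. 256.]
5 0.135 [498. 178.]
```

View pics/p6.png

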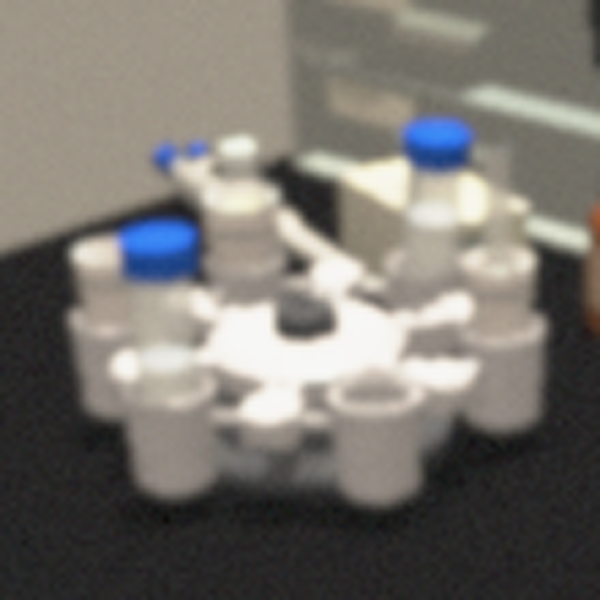

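The slim adapter is seated with its mouth at (98,250), predicted (107,248). The capped tube leans about 0.06 rad (cap at (438,130), predicted (421,123)), which is acceptable, and I'll recheck it. The vial adapter is next.

```bash
python3 -m inch '[[[-0.002,0.04,0,0,0,0,-0.3],[-0.002,0.0536,0.03,0,0,0,-0.3],[-0.002,0.0536,0.07,0,0,0,-0.3],[-0.002,0.0536,0.1,0,0,0,-0.3],[-0.002,0.0536,0.1,0,0,0,-0.3],[-0.002,0.0536,0.1,0,0,0,-0.3]]]'
```

```text
clock: 15.65
position: [0.4794, -0.2143, 0.1296]
ee_rot: [1.0, 0.001, -0.0, -0.0]
ft_force: [0.6, 0.0, 0.4]
grip_width: 0.65
grasp_force: 0.0
```

```bash
python3 -m inch '[[[-0.002,0.007,0.0,0,0,0,-0.3],[-0.002,0.007,0.0,0,0,0,-0.3],[-0.002,0.007,0.03,0,0,0,-0.3],[-0.002,0.007,0.062,0,0,0,-0.3],[-0.002,0.007,0.062,0,0,0,-0.3]]]'; python3 -m inch '[[[0,0,0,0,0,0,1],[0,0,0,0,0,0,1],[0,0,0,0,0,0,1],[0,0,0,0,0,0,1],[0,0,0,0,0,0,1],[0,0,0,0,0,0,1]]]' 40
```

```text
clock: 16.15
position: [0.4753, -0.2217, 0.0649]
ee_rot: [1.0, 0.0, -0.002, -0.001]
ft_force: [-1.4, -0.1, 0.1]
grip_width: 0.652
grasp_force: 0.0
clock: 16.75
position: [0.4784, -0.2227, 0.069]
ee_rot: [1.0, 0.0, 0.001, 0.001]
ft_force: [-1.0, 0.1, 7.8]
grip_width: 0.438
grasp_force: 40.7
```

```bash
python3 -m inch '[[[0,0,-0.045,0,0,0,1],[0,0,-0.09,0,0,0,1],[0,0,-0.14,0,0,0,1],[0,0,-0.14,0,0,0,1]]]'; python3 -m inch '[[[0.008,-0.04,0,0,0,0,1],[0.016,-0.08,0,0,0,0,1],[0.024,-0.12,0,0,0,0,1],[0.032,-0.16,0,0,0,0,1],[0.04,-0.2,0,0,0,0,1],[0.048,-0.24,0,0,0,0,1],[0.056,-0.28,0,0,0,0,1],[0.057,-0.299,0,0,0,0,1],[0.057,-0.299,0,0,0,0,1],[0.057,-0.299,0,0,0,0,1]]]'
python3 - <<'E'
from h import *
o=sensors.get_obs();print(o['position'],o['joint_pos'])
b=imaging.camera('side')[90:210,190:310]
cv2.imwrite('pics/p7.png',cv2.resize(b,(600,600),interpolation=cv2.INTER_CUBIC))
p=o['position'];
for X in (p-[0,0,.069],p+[0,0,.007],(.5343,.0759,.062)): print((proj('side',X)-[190,90])*5)
E
```

```text
clock: 17.15
position: [0.4804, -0.2233, 0.2149]
ee_rot: [1.0, 0.0, 0.005, 0.003]
ft_force: [0.9, 0.6, -0.9]
grip_width: 0.438
grasp_force: 40.6
clock: 18.15
position: [0.5339, 0.0765, 0.2072]
ee_rot: [1.0, 0.001, -0.0, 0.0]
ft_force: [0.5, -0.4, -0.9]
grip_width: 0.436
grasp_force: 40.6
[0.5339203  0.07645407 0.20720726] [ 0.2602229   0.21697448 -0.55068817  1.72060884  0.12000495  1.23770737
 -1.88889499]
[212.44106676 361.76110859]
[205.62065827 207.19115943]
[220.21864063 507.61738707]
```

View pics/p7.png

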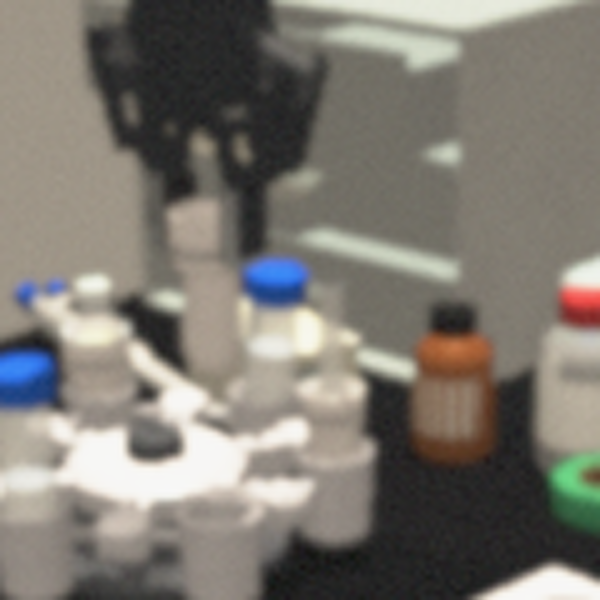

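The vial adapter hangs straight, with its body centred at about 211 (predicted 212), over the mouth at (222,510).

```bash
python3 -m inch '[[[0.001,0,0.04,0,0,0,1],[0.001,0,0.065,0,0,0,1],[0.001,0,0.075,0,0,0,1],[0.001,0,0.082,0,0,0,1],[0.001,0,0.085,0,0,0,1]]]'; python3 -m inch '[[[0,0,0.01,0,0,0,1],[0,0,0.02,0,0,0,1],[0,0,0.03,0,0,0,1],[0,0,0.034,0,0,0,1],[0,0,0.034,0,0,0,1]]]'
```

```text
clock: 18.7
position: [0.5354, 0.0762, 0.1227]
ee_rot: [1.0, -0.0, 0.0, 0.0]
ft_force: [0.7, -0.7, -0.3]
grip_width: 0.434
grasp_force: 40.6
clock: 19.2
position: [0.5357, 0.0768, 0.089]
ee_rot: [1.0, 0.0, 0.001, 0.0]
ft_force: [-2.2, -1.6, 10.3]
grip_width: 0.435
grasp_force: 41.4
```

```bash
python3 -m inch '[[[0,0,0,0,0,0,-0.3],[0,0,0,0,0,0,-0.3],[0,0,0,0,0,0,-0.3],[0,0,0,0,0,0,-0.3],[0,0,-0.04,0,0,0,-0.3],[0,0,-0.08,0,0,0,-0.3],[0,0,-0.12,0,0,0,-0.3],[0,0,-0.14,0,0,0,-0.3],[0,0,-0.14,0,0,0,-0.3]]]'; python3 -m inch '[[[0.004,0.04,0,0,0,0,-0.2],[0.008,0.08,0,0,0,0,-0.2],[0.012,0.12,0,0,0,0,-0.2],[0.016,0.16,0,0,0,0,-0.2],[0.02,0.2,0,0,0,0,-0.2],[0.024,0.24,0,0,0,0,-0.2],[0.028,0.28,0,0,0,0,-0.2],[0.033,0.302,0,0,0,0,-0.2],[0.033,0.302,0,0,0,0,-0.2],[0.033,0.302,0,0,0,0,-0.2]]]'
python3 - <<'E'
from h import *
a=imaging.camera('top')[125:225,145:255];b=imaging.camera('side')[125:225,155:265]; c=imaging.camera('side')[120:220,290:400]
f=lambda a,w=(400,364):cv2.resize(a,w,interpolation=cv2.INTER_CUBIC)
cv2.imwrite('pics/p8.png',np.hstack([f(a),f(b)]))
s=400/110
for n,x,y in(('e1',.667,.1731),('e3',.5164,.2395),('e2',.5343,.0759)):
  for z in (.096,.135): print(n,z,((proj('top',(x,y,z))-[145,125])*s).round(),((proj('side',(x,y,z))-[155,125])*s).round()+[400,0])
E
```

```text
clock: 20.1
position: [0.5364, 0.0772, 0.2316]
ee_rot: [1.0, 0.0, 0.003, -0.0]
ft_force: [0.6, 0.2, -0.6]
grip_width: 0.645
grasp_force: 0.0
clock: 21.1
position: [0.5679, -0.2249, 0.2271]
ee_rot: [1.0, 0.0, -0.001, -0.001]
ft_force: [0.6, -0.1, 0.3]
grip_width: 0.597
grasp_force: 0.0
e1 0.096 [171.  21.] [719. 113.]
e1 0.135 [158.   1.] [717.  64.]
e3 0.096 [ 55. 249.] [508. 147.]
e3 0.135 [ 36. 240.] [503.  96.]
e2 0.096 [314. 225.] [685. 195.]
e2 0.135 [308. 215.] [683. 140.]
```

View pics/p8.png

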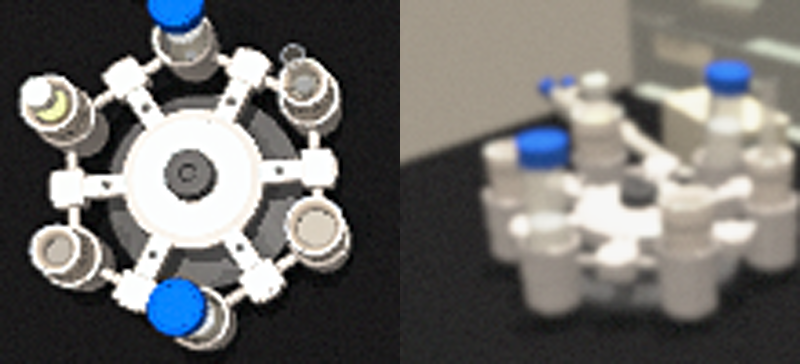

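Both adapters are home: the mouths are at (60,250) and (317,227), predicted (55,249) and (314,225). The capped tube's cap in the top half is about 18 px right of the prediction, so I'll quantify its lean by colour. I'll locate the slim tube for grasping in the same script.

```bash
cat >> h.py <<'E'
def blue(cam,im,box):
    x0,y0,x1,y1=box; h=cv2.cvtColor(im,cv2.COLOR_BGR2HSV)[y0:y1,x0:x1]
    m=cv2.inRange(h,(100,120,70),(130,255,255)); n,l,st,c=cv2.connectedComponentsWithStats(m)
    return [(c[i]+[x0,y0],st[i][4]) for i in range(1,n) if st[i][4]>25]
E
python3 - <<'E'
from h import *
np.set_printoptions(precision=4,suppress=True)
t=imaging.camera('top');s=imaging.camera('side')
bt=blue('top',t,(140,90,260,225));bs=blue('side',s,(150,120,300,220));print(bt,bs)
# visible-cap centroid approx cap centre height
for X in ((.667,.1731,.129),(.478,.1525,.129)): print(X,proj('top',X),proj('side',X))
for a,_ in bt:
  for b,_ in bs:
    p,e=tri(a,b)
    if e<.006: print('cap',p,e)
for c in('top','side'): print(c,[(d['pixel'],round(d['conf'],2)) for d in spotter.look_for('slim_tube',c)],proj(c,(.569,-.225,.116)),proj(c,(.569,-.225,.05)))
E
```

```text
[(array([192.7981, 125.5144]), np.int32(208)), (array([193.0369, 209.0046]), np.int32(217))] [(array([244.6932, 145.6477]), np.int32(88)), (array([193.8483, 164.7586]), np.int32(145))]
(0.667, 0.1731, 0.129) [189.082  126.1091] [242.2265 144.6106]
(0.478, 0.1525, 0.129) [194.1183 209.3657] [194.0057 165.1962]
cap [0.6689 0.1653 0.1272] 0.0005597561955751404
cap [0.4789 0.1546 0.1293] 0.0006167022204902212
top [([363.1, 174.9], 0.47)] [365.4951 172.5659] [357.9038 178.0061]
side [([349.4, 216.3], 0.63), ([219.0, 192.0], 0.47)] [349.749  200.7744] [347.5221 229.2145]
```

```bash
python3 -m inch '[[[0,0,0.04,0,0,0,-0.2],[0,0,0.08,0,0,0,-0.2],[0,0,0.11,0,0,0,-0.2],[0,0,0.128,0,0,0,-0.2],[0,0,0.128,0,0,0,-0.2],[0,0,0.128,0,0,0,-0.2]]]'; python3 -m inch '[[[0,0,0,0,0,0,1],[0,0,0,0,0,0,1],[0,0,0,0,0,0,1],[0,0,0,0,0,0,1],[0,0,0,0,0,0,1],[0,0,0,0,0,0,1],[0,0,0,0,0,0,1]]]' 30;  python3 -m inch '[[[0,0,-0.045,0,0,0,1],[0,0,-0.09,0,0,0,1],[0,0,-0.135,0,0,0,1],[0,0,-0.18,0,0,0,1],[0,0,-0.18,0,0,0,1],[0,0,-0.18,0,0,0,1]]]'
```

```text
clock: 22.05
position: [0.5686, -0.2251, 0.1011]
ee_rot: [1.0, 0.001, 0.0, 0.0]
ft_force: [0.4, -1.0, 0.7]
grip_width: 0.605
grasp_force: 0.0
clock: 22.75
position: [0.5689, -0.2247, 0.1012]
ee_rot: [1.0, 0.001, 0.001, -0.0]
ft_force: [-0.2, 3.6, 5.3]
grip_width: 0.159
grasp_force: 29.7
clock: 23.35
position: [0.5684, -0.2256, 0.2811]
ee_rot: [1.0, 0.0, 0.001, 0.001]
ft_force: [0.2, -0.7, -1.0]
grip_width: 0.158
grasp_force: 29.4
```

```bash
python3 -m inch '[[[-0.005,-0.04,0,0,0,0,1],[-0.01,-0.08,0,0,0,0,1],[-0.015,-0.12,0,0,0,0,1],[-0.02,-0.16,0,0,0,0,1],[-0.025,-0.2,0,0,0,0,1],[-0.03,-0.24,0,0,0,0,1],[-0.035,-0.28,0,0,0,0,1],[-0.04,-0.32,0,0,0,0,1],[-0.045,-0.36,0,0,0,0,1],[-0.048,-0.4,0,0,0,0,1]]]'; python3 -m inch '[[[-0.004,-0.04,0,0,0,0,1],[-0.004,-0.06,0,0,0,0,1],[-0.004,-0.06,0,0,0,0,1],[-0.004,-0.06,0,0,0,0,1]]]'
python3 - <<'E'
from h import *
o=sensors.get_obs();print(o['position'],o['joint_pos'],o['grip_width'])
b=imaging.camera('side')[60:200,140:260]
cv2.imwrite('pics/p9.png',cv2.resize(b,None,fx=4.2,fy=4.2,interpolation=cv2.INTER_CUBIC))
p=o['position'];
for X in (p-[0,0,.097],p+[0,0,.015],(.5164,.2385,.096)): print((proj('side',X)-[140,60])*4.2)
E
```

```text
clock: 24.35
position: [0.5189, 0.1757, 0.2786]
ee_rot: [1.0, 0.0, -0.001, 0.001]
ft_force: [0.4, 0.4, -0.1]
grip_width: 0.156
grasp_force: 29.4
clock: 24.75
position: [0.5156, 0.2341, 0.2787]
ee_rot: [1.0, 0.001, -0.001, 0.001]
ft_force: [0.2, -0.8, 0.6]
grip_width: 0.157
grasp_force: 29.4
[0.51556601 0.23407595 0.27873402] [ 0.05209393  0.25285984 -0.66337239  1.54445874  0.15675417  1.40089097
 -2.19241211] 0.15703060487148007
[179.85010917 312.58065077]
[162.61616882 125.38753579]
[188.60790273 443.55186411]
```

View pics/p9.png

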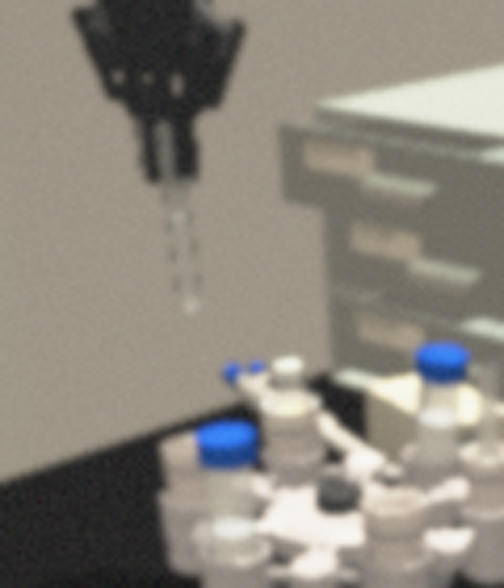

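The slim tube hangs with its tip at (191,308), predicted (180,313), so it leans about 0.075 rad towards +x. I'll tilt the tool back by that and lower it.

```bash
python3 -m inch '[[[0.001,-0.004,0,0,-0.075,0,1],[0.001,-0.004,0,0,-0.075,0,1],[0.001,-0.004,0.03,0,-0.075,0,1],[0.001,-0.004,0.055,0,-0.075,0,1],[0.001,-0.004,0.075,0,-0.075,0,1],[0.001,-0.004,0.075,0,-0.075,0,1]]]'
python3 - <<'E'
from h import *
o=sensors.get_obs();print(o['position'],o['ee_rot'])
g=imaging.camera('side'); p=o['position']; f=g.astype(float).mean(2)
for z in (.135,.12,.108):
    u=proj('side',(p[0],p[1],z)); r=int(round(u[1])); c=int(u[0]); print(z,u.round(1), c-10, f[r,c-10:c+12].round().astype(int))
for z in (.096,.085):
    u=proj('side',(.5164,.2385,z)); r=int(round(u[1])); c=int(u[0]); print('ad',z,u.round(1), c-14, f[r,c-14:c+15].round().astype(int))
E
```

```text
clock: 25.4
position: [0.5159, 0.2367, 0.2025]
ee_rot: [0.999, -0.0, -0.039, 0.001]
ft_force: [-0.9, 0.7, 0.0]
grip_width: 0.159
grasp_force: 29.4
[0.51593661 0.23668743 0.20251425] [ 9.99241669e-01 -3.76550562e-04 -3.89185140e-02  1.13773008e-03]
0.135 [183.9 151.7] 173 [147 147 150 146 146 149 146 143 134 136 146 153 148 133 132 139 146 147
 148 146 143 134]
0.12 [184.4 157.2] 174 [147 147 149 148 148 148 147 149 148 149 152 150 142 135 132 124 112 101
  93  73  65  58]
0.108 [184.8 161.5] 174 [121 111 105  91  78  67  66  64  88 132 166 184 173 148 131 132 132 137
 141 141 143 141]
ad 0.096 [184.9 165.6] 170 [ 40  40  36  42  37  41  40  75 118 155 169 172 173 179 180 176 156 123
 105 108 111 112 113 115 112 109 105 100  91]
ad 0.085 [185.3 169.5] 171 [ 37  34  39  36  41  42  51  80 116 145 153 156 156 156 153 142 122 102
  94  90  90  90  89  88  88  90  92  97  93]
```

Along the tube's column, its edges centre at 184.0 (predicted 183.9), so it is upright over the mouth. Lowering.

```bash
python3 -m inch '[[[0.0008,-0.001,0.01,0,0,0,1],[0.0016,-0.001,0.02,0,0,0,1],[0.0023,-0.001,0.03,0,0,0,1],[0.0027,-0.001,0.035,0,0,0,1],[0.0027,-0.001,0.035,0,0,0,1]]]'
```

```text
clock: 25.95
position: [0.5166, 0.2396, 0.1693]
ee_rot: [0.999, 0.0, -0.038, 0.0]
ft_force: [-0.4, -0.3, 0.4]
grip_width: 0.159
grasp_force: 29.4
```

```bash
python3 -m inch '[[[0.0008,0,0.01,0,0,0,1],[0.0016,0,0.02,0,0,0,1],[0.0023,0,0.03,0,0,0,1],[0.0026,0,0.033,0,0,0,1],[0.0026,0,0.033,0,0,0,1]]]'
```

```text
clock: 26.45
position: [0.5173, 0.24, 0.1372]
ee_rot: [0.999, 0.0, -0.037, -0.0]
ft_force: [-0.8, 0.0, 5.6]
grip_width: 0.16
grasp_force: 30.0
```

The slim tube is home: the tip height works out at 0.040 and the contact force is 5.6 N. I'll release and rise, then re-grip the leaning capped tube.

```bash
python3 -m inch '[[[0,0,0,0,0,0,-0.2],[0,0,0,0,0,0,-0.2],[0,0,0,0,0,0,-0.2],[0,0,0,0,0,0,-0.2],[-0.003,0,-0.04,0,0,0,-0.2],[-0.006,0,-0.08,0,0,0,-0.2],[-0.009,0,-0.12,0,0.04,0,-0.2],[-0.009,0,-0.13,0,0.075,0,-0.2],[-0.009,0,-0.13,0,0.075,0,-0.2]]]'; python3 -m inch '[[[0.035,0.015,0,0,0,0,-0.2],[0.07,0.03,0,0,0,0,-0.2],[0.105,0.045,0,0,0,0,-0.2],[0.14,0.06,0,0,0,0,-0.2],[0.152,0.07,0,0,0,0,-0.2],[0.152,0.073,0,0,0,0,-0.2],[0.152,0.073,0,0,0,0,-0.2]]]'
python3 - <<'E'
from h import *
print(sensors.get_obs()['position'],sensors.get_obs()['ee_rot'])
s=imaging.camera('side'); print(blue('side',s,(150,120,300,220)))
E
```

```text
clock: 27.35
position: [0.5179, 0.2406, 0.2694]
ee_rot: [1.0, 0.001, 0.002, -0.0]
ft_force: [0.2, 0.1, -0.1]
grip_width: 0.599
grasp_force: 0.0
clock: 28.05
position: [0.669, 0.167, 0.2661]
ee_rot: [1.0, 0.001, -0.001, 0.0]
ft_force: [-0.9, -0.2, -0.6]
grip_width: 0.603
grasp_force: 0.0
[0.66896877 0.16704223 0.26607979] [ 9.99999133e-01  5.13321393e-04 -1.21121087e-03  5.95054809e-05]
[(array([245.        , 146.09210526]), np.int32(76)), (array([193.72463768, 164.88405797]), np.int32(138))]
```

```bash
python3 -m inch '[[[0.001,0.003,0.05,0,0,0,-0.2],[0.001,0.003,0.1,0,0,0,-0.2],[0.001,0.003,0.125,0,0,0,-0.2],[0.001,0.003,0.137,0,0,0,-0.2],[0.001,0.003,0.137,0,0,0,-0.2]]]';  python3 -m inch '[[[0,0,0,0,0,0,1],[0,0,0,0,0,0,1],[0,0,0,0,0,0,1],[0,0,0,0,0,0,1],[0,0,0,0,0,0,1]]]' 40; python3 -m inch '[[[0,-0.002,-0.01,0,0,0,1],[0,-0.006,-0.02,0,0,0,1],[0,-0.009,-0.03,0,0,0,1],[0,-0.009,-0.05,0,0,0,1],[0,-0.009,-0.07,0,0,0,1],[0,-0.009,-0.07,0,0,0,1]]]'
python3 - <<'E'
from h import *
s=imaging.camera('side'); p=sensors.get_obs()['position']; print(p,blue('side',s,(150,60,300,220)), [proj('side',p+[d,0,-.001]) for d in(-.004,0)])
f=s.astype(float).mean(2)
for z in (.145,.125,.1):
    u=proj('side',(p[0],p[1],z)); r=int(round(u[1])); c=int(u[0]); print(z,u.round(1), c-14, f[r,c-14:c+15].round().astype(int))
cv2.imwrite('pics/p10.png',cv2.resize(s[80:180,200:300],(600,600),interpolation=cv2.INTER_CUBIC))
E
```

```text
clock: 28.6
position: [0.6697, 0.1646, 0.1297]
ee_rot: [1.0, 0.001, -0.001, 0.0]
ft_force: [-0.8, -0.2, 0.2]
grip_width: 0.6
grasp_force: 0.0
clock: 29.1
position: [0.6719, 0.1647, 0.1326]
ee_rot: [1.0, 0.0, 0.002, -0.001]
ft_force: [-0.3, 1.7, 7.0]
grip_width: 0.388
grasp_force: 40.2
clock: 29.7
position: [0.6721, 0.1743, 0.2046]
ee_rot: [1.0, 0.001, 0.003, -0.001]
ft_force: [0.2, 0.3, -0.2]
grip_width: 0.386
grasp_force: 40.8
[0.67154472 0.1738581  0.20259936] [(array([239.63076923, 119.81538462]), np.int32(65)), (array([193.67625899, 164.88489209]), np.int32(139))] [array([241.28781876, 118.43625403]), array([242.32969381, 118.13448644])]
0.145 [243.  138.5] 228 [142 145 143 140 143 146 150 151 158 159 162 160 159 155 156 154 150 141
 128 116 115 118 125 134 142 157 163 171 178]
0.125 [243.2 145.6] 229 [108 108 109 108 110 107 108 121 141 154 157 159 160 159 155 150 144 144
 158 163 159 158 148 138 129 123 122 124 124]
0.1 [243.5 154.2] 229 [170 196 216 227 236 240 240 236 225 209 197 198 201 202 210 227 237 242
 243 244 244 244 243 239 227 200 173 161 147]
```

View pics/p10.png

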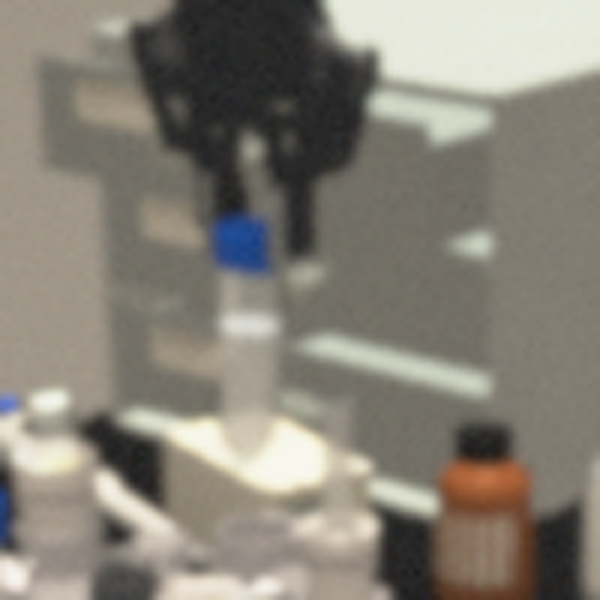

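The tube hangs upright, with its band at (250,323) and tip at (247,455). That puts it about 5 mm nearer in x than the TCP, at x ≈ 0.667 as needed. I'll lower it slightly towards −y and release gently.

```bash
python3 -m inch '[[[0,0.002,0.02,0,0,0,1],[0,0.002,0.035,0,0,0,1],[0,0.002,0.05,0,0,0,1],[0,0.002,0.062,0,0,0,1],[0,0.002,0.067,0,0,0,1],[0,0.002,0.067,0,0,0,1]]]'
```

```text
clock: 30.35
position: [0.6714, 0.1703, 0.1336]
ee_rot: [1.0, 0.0, 0.0, 0.0]
ft_force: [-0.5, -3.2, 3.3]
grip_width: 0.385
grasp_force: 40.9
```

```bash
python3 -m inch '[[[0,0.002,-0.004,0,0,0,1],[0,0.002,-0.004,0,0,0,1],[0,0.002,-0.004,0,0,0,1]]]'; python3 -m inch '[[[0,-0.005,0,0,0,0,1],[0,-0.005,0,0,0,0,1],[0,-0.005,0,0,0,0,1]]]'
```

```text
clock: 30.65
position: [0.6708, 0.1693, 0.1374]
ee_rot: [1.0, 0.001, 0.0, -0.0]
ft_force: [0.5, 0.1, -0.7]
grip_width: 0.379
grasp_force: 40.9
clock: 30.95
position: [0.6712, 0.1725, 0.1373]
ee_rot: [1.0, -0.0, 0.0, 0.001]
ft_force: [1.1, -5.2, 1.9]
grip_width: 0.386
grasp_force: 39.8
```

```bash
python3 -m inch '[[[0,0.006,0,0,0,0,1],[0,0.006,0,0,0,0,1],[0,0.006,0,0,0,0,1]]]'; python3 -m inch '[[[0,0.003,0,0,0,0,1],[0,0.003,0,0,0,0,1],[0,0.003,0,0,0,0,1]]]';  python3 - <<'E'
from h import *
p=sensors.get_obs()['position'];print(p)
for c in('top','side'):
  print(blue(c,imaging.camera(c),(150,90,300,220)),proj(c,(.667,p[1],.139)))
E
```

```text
clock: 31.25
position: [0.6707, 0.1685, 0.1374]
ee_rot: [1.0, 0.001, 0.0, -0.0]
ft_force: [0.8, 0.4, -0.7]
grip_width: 0.385
grasp_force: 40.4
clock: 31.55
position: [0.6705, 0.1674, 0.1375]
ee_rot: [1.0, 0.001, 0.0, -0.002]
ft_force: [1.0, 6.2, -1.8]
grip_width: 0.386
grasp_force: 41.1
[0.6705106  0.1673582  0.13754991]
[] [190.66337517 124.67004042]
[(array([241.75, 144.25]), np.int32(60)), (array([193.71428571, 164.85      ]), np.int32(140))] [243.62852271 141.50047146]
```

The walls are felt at y ≈ 0.168 and 0.172, so the cup's centre is 0.170 by the arm's own measure. I'll centre there, lower and release slowly.

```bash
python3 -m inch '[[[0,-0.0033,0,0,0,0,1],[0,-0.0033,0,0,0,0,1],[0,-0.0033,0.003,0,0,0,1],[0,-0.0033,0.006,0,0,0,1],[0,-0.0033,0.006,0,0,0,1]]]'; python3 -m inch '[[[0,0,0,0,0,0,0.15],[0,0,0,0,0,0,0.1],[0,0,0,0,0,0,0.05],[0,0,0,0,0,0,0],[0,0,0,0,0,0,-0.05],[0,0,0,0,0,0,-0.1],[0,0,0,0,0,0,-0.15],[0,0,0,0,0,0,-0.2]]]' 20;  python3 -m inch '[[[0,0,-0.03,0,0,0,-0.2],[0,0,-0.07,0,0,0,-0.2],[0,0,-0.11,0,0,0,-0.2],[0,0,-0.14,0,0,0,-0.2]]]'
python3 - <<'E'
from h import *
print(blue('side',imaging.camera('side'),(150,90,300,220)))
E
```

```text
clock: 32.15
position: [0.6721, 0.1685, 0.1336]
ee_rot: [1.0, 0.0, 0.002, -0.0]
ft_force: [-2.2, 0.0, 10.9]
grip_width: 0.387
grasp_force: 41.7
clock: 32.95
position: [0.6709, 0.1682, 0.1314]
ee_rot: [1.0, 0.0, 0.0, 0.0]
ft_force: [-0.8, -0.2, 0.9]
grip_width: 0.602
grasp_force: 0.0
clock: 33.35
position: [0.6711, 0.1685, 0.2745]
ee_rot: [1.0, 0.0, 0.001, -0.0]
ft_force: [0.6, 0.4, 0.2]
grip_width: 0.597
grasp_force: 0.0
[(array([244.78205128, 145.53846154]), np.int32(78)), (array([193.72463768, 164.88405797]), np.int32(138))]
```

The cap is back where it was, so the tube still leans towards −y. In the last picture it hung with its tip about 0.05 rad towards +y relative to the gripper. I'll re-grip, tilt the tool to cancel that, and set it down centred.

```bash
python3 -m inch '[[[0,0.0035,0.05,0,0,0,-0.2],[0,0.0035,0.1,0,0,0,-0.2],[0,0.0035,0.13,0,0,0,-0.2],[0,0.0035,0.143,0,0,0,-0.2],[0,0.0035,0.143,0,0,0,-0.2]]]';  python3 -m inch '[[[0,0,0,0,0,0,1],[0,0,0,0,0,0,1],[0,0,0,0,0,0,1],[0,0,0,0,0,0,1],[0,0,0,0,0,0,1]]]' 40; python3 -m inch '[[[0,-0.002,-0.02,0,0,0,1],[0,-0.006,-0.04,0,0,0,1],[0,-0.008,-0.07,-0.03,0,0,1],[0,-0.008,-0.07,-0.06,0,0,1],[0,-0.008,-0.07,-0.06,0,0,1]]]'
cat > tilt.py <<'E'
from h import *
# columns of grey tube centre at several heights vs predicted vertical line, via edge profile
o=sensors.get_obs();p=o['position'];print(p,o['ee_rot'])
s=imaging.camera('side').astype(float).mean(2)
for z in (.17,.16,.15,.14,.13,.12,.11,.1):
    u=proj('side',(.667,.173,z)); r=int(round(u[1])); c=int(round(u[0])); print(z,u.round(1),c-13,s[r-1:r+2,c-13:c+13].mean(0).round().astype(int))
E
python3 tilt.py
```

```text
clock: 33.9
position: [0.6702, 0.1644, 0.1269]
ee_rot: [1.0, 0.0, -0.001, 0.0]
ft_force: [0.5, 0.1, 0.2]
grip_width: 0.601
grasp_force: 0.0
clock: 34.4
position: [0.6719, 0.1653, 0.1304]
ee_rot: [1.0, 0.0, 0.002, -0.001]
ft_force: [-0.0, 1.7, 6.7]
grip_width: 0.389
grasp_force: 40.4
clock: 34.9
position: [0.6707, 0.1741, 0.1991]
ee_rot: [1.0, 0.001, 0.001, 0.03]
ft_force: [0.0, -0.7, -1.3]
grip_width: 0.387
grasp_force: 40.0
[0.67074384 0.17409553 0.19911501] [9.99547013e-01 1.31193610e-03 6.39318089e-04 3.00605871e-02]
0.17 [241.8 130. ] 229 [123 117 111 109 108 109 115 131 151 160 157 149 142 139 140 136 129 115
 105 108 112 115 110 109 109 109]
0.16 [241.9 133.6] 229 [119 118 117 117 116 119 127 151 181 197 202 199 197 194 194 186 172 149
 123 110 109 112 115 117 121 122]
0.15 [242.  137.2] 229 [135 135 132 130 132 133 140 152 170 181 184 183 182 180 179 173 163 146
 131 125 131 147 161 173 185 191]
0.14 [242.1 140.8] 229 [131 132 135 139 143 146 147 153 158 162 163 161 160 159 157 154 146 132
 115 111 110 112 111 113 115 117]
0.13 [242.2 144.3] 229 [111 110 110 112 114 115 121 133 147 155 160 162 162 161 158 154 146 137
 131 129 126 121 119 114 111 110]
0.12 [242.4 147.8] 229 [131 125 123 123 130 132 136 143 154 165 170 174 177 177 177 169 162 159
 162 161 156 156 155 151 146 141]
0.11 [242.5 151.2] 229 [225 226 227 229 234 236 232 218 198 189 191 194 194 193 191 192 203 221
 230 224 210 191 174 154 143 143]
0.1 [242.6 154.7] 230 [161 176 191 207 224 232 231 221 209 202 202 201 202 205 216 230 240 243
 244 244 244 243 241 231 208 187]
```

```bash
python3 -m inch '[[[0,-0.0012,0.02,0,0,0,1],[0,-0.0024,0.04,0,0,0,1],[0,-0.0037,0.062,0,0,0,1],[0,-0.0037,0.062,0,0,0,1],[0,-0.0037,0.062,0,0,0,1]]]'; for s in -0.003 0.006; do :; done; python3 -m inch '[[[0,-0.003,0,0,0,0,1],[0,-0.003,0,0,0,0,1],[0,-0.003,0,0,0,0,1]]]'; python3 -m inch '[[[0,0.007,0,0,0,0,1],[0,0.007,0,0,0,0,1],[0,0.007,0,0,0,0,1]]]'
```

```text
clock: 35.45
position: [0.6706, 0.172, 0.1358]
ee_rot: [1.0, 0.0, -0.001, 0.03]
ft_force: [1.0, -0.3, -0.6]
grip_width: 0.387
grasp_force: 40.0
clock: 35.75
position: [0.6714, 0.1742, 0.1368]
ee_rot: [1.0, -0.0, 0.0, 0.031]
ft_force: [-0.1, -5.1, -0.6]
grip_width: 0.388
grasp_force: 40.1
clock: 36.05
position: [0.6709, 0.1695, 0.1371]
ee_rot: [1.0, 0.001, 0.0, 0.029]
ft_force: [1.4, 1.4, -0.4]
grip_width: 0.387
grasp_force: 41.4
```

```bash
python3 -m inch '[[[0,-0.003,0,0,0,0,1],[0,-0.003,0,0,0,0,1],[0,-0.003,0.004,0,0,0,1],[0,-0.003,0.008,0,0,0,1],[0,-0.003,0.008,0,0,0,1]]]'; python3 -m inch '[[[0,0,0,0,0,0,0.15],[0,0,0,0,0,0,0.1],[0,0,0,0,0,0,0.05],[0,0,0,0,0,0,0],[0,0,0,0,0,0,-0.1],[0,0,0,0,0,0,-0.2],[0,0,0,0,0,0,-0.2]]]' 20;  python3 -m inch '[[[0,0.002,-0.03,0,0,0,-0.2],[0,0.004,-0.07,0,0,0,-0.2],[0,0.006,-0.11,0.03,0,0,-0.2],[0,0.008,-0.14,0.06,0,0,-0.2],[0,0.008,-0.14,0.06,0,0,-0.2]]]'
python3 - <<'E'
from h import *
print(blue('side',imaging.camera('side'),(150,90,300,220)))
E
```

```text
clock: 36.55
position: [0.6724, 0.1713, 0.1306]
ee_rot: [1.0, 0.0, 0.002, 0.03]
ft_force: [-0.3, -1.2, 12.0]
grip_width: 0.388
grasp_force: 42.5
clock: 37.25
position: [0.6708, 0.1712, 0.1283]
ee_rot: [1.0, 0.0, -0.0, 0.03]
ft_force: [0.5, -0.9, 0.7]
grip_width: 0.602
grasp_force: 0.0
clock: 37.75
position: [0.6727, 0.1713, 0.2743]
ee_rot: [1.0, -0.0, 0.004, -0.001]
ft_force: [-0.3, -0.0, 0.4]
grip_width: 0.595
grasp_force: 0.0
[(array([244.6125, 146.1625]), np.int32(80)), (array([193.91044776, 164.96268657]), np.int32(134))]
```

The cap comes to rest in the same spot each time. I'll do the vial now, then measure the tube's lean numerically with the arm out of the way.

```bash
python3 -m inch '[[[-0.022,0.038,0,0,0,0,-0.2],[-0.044,0.076,0,0,0,0,-0.2],[-0.066,0.114,0,0,0,0,-0.2],[-0.088,0.152,0,0,0,0,-0.2],[-0.11,0.19,0,0,0,0,-0.2],[-0.132,0.228,0,0,0,0,-0.2],[-0.154,0.266,0,0,0,0,-0.2],[-0.176,0.304,0,0,0,0,-0.2],[-0.188,0.327,0,0,0,0,-0.2],[-0.188,0.327,0,0,0,0,-0.2]]]';  python3 -m inch '[[[0,0,0,0,0,0,-0.3],[0,0,0.05,0,0,0,-0.3],[0,0,0.1,0,0,0,-0.3],[0,0,0.15,0,0,0,-0.3],[0,0,0.15,0,0,0,-0.3]]]'
python3 - <<'E'
from h import *
np.set_printoptions(precision=4,suppress=True)
o=sensors.get_obs();p=o['position'];print(p,o['ee_rot'])
t=imaging.camera('top');s=imaging.camera('side');st=s.astype(float).mean(2);tt=t.astype(float).mean(2)
bt=blue('top',t,(140,90,260,225));bs=blue('side',s,(150,120,300,220));print(bt,bs)
for a,_ in bt:
  for b,_ in bs:
    q,e=tri(a,b)
    if e<.006: print('cap',q,e)
q=np.array([.5726,.1628,.1086])
for k in(0,3):
  X=q[:2]+.095*np.array([np.cos(q[2]+k*np.pi/3),np.sin(q[2]+k*np.pi/3)])
  for z in (.115,.107,.10,.093,.086,.05,.04):
    u=proj('side',(*X,z)); r=int(round(u[1])); c=int(round(u[0])); print(k,z,u.round(1),c-13,st[r-1:r+2,c-13:c+14].mean(0).round().astype(int))
for c in('top','side'): print([(d['pixel'],round(d['conf'],2)) for d in spotter.look_for('vial',c)],proj(c,(.485,-.1555,.026)))
E
```

```text
clock: 38.8
position: [0.4808, -0.1596, 0.2676]
ee_rot: [1.0, -0.003, -0.001, 0.001]
ft_force: [-1.2, -0.2, -0.1]
grip_width: 0.597
grasp_force: 0.0
clock: 39.3
position: [0.4795, -0.1527, 0.1126]
ee_rot: [1.0, 0.002, -0.005, -0.002]
ft_force: [-1.5, 0.0, 0.0]
grip_width: 0.652
grasp_force: 0.0
[ 0.4795 -0.1527  0.1126] [ 1.      0.0018 -0.0052 -0.0023]
[(array([192.8182, 126.2823]), np.int32(209)), (array([193.0369, 209.0046]), np.int32(217))] [(array([244.4091, 145.8523]), np.int32(88)), (array([193.8912, 164.7483]), np.int32(147))]
cap [0.6673 0.1651 0.127 ] 0.00019333113798809804
cap [0.479  0.1546 0.1294] 0.000719755531562984
0 0.115 [242.4 149.5] 229 [167 159 155 155 167 173 177 183 189 178 142 105  89  85  84  86  85  84
  84  87  96 115 132 141 142 142 143]
0 0.107 [242.5 152.3] 229 [226 235 239 240 242 243 243 243 242 235 210 168 150 152 156 158 159 161
 166 179 198 210 205 188 168 155 149]
0 0.1 [242.6 154.7] 230 [163 178 192 208 226 235 239 239 231 206 178 182 192 199 202 203 205 207
 216 235 242 244 242 232 209 188 179]
0 0.093 [242.7 157.1] 230 [135 138 144 152 170 186 2
[... 862 characters left out ...]
99
 220 234 240 238 224 208 208 212 211]
3 0.093 [195.2 179. ] 182 [170 175 178 177 171 166 162 164 169 173 174 176 176 175 172 170 169 165
 161 162 174 192 219 236 244 246 246]
3 0.086 [195.4 181.6] 182 [152 158 159 159 158 158 158 162 168 178 185 190 191 190 185 179 174 163
 148 145 170 215 238 244 246 246 247]
3 0.05 [196.5 194.9] 184 [119 122 121 123 129 138 140 143 147 148 150 155 159 162 160 154 147 139
 137 143 154 159 160 164 181 216 236]
3 0.04 [196.8 198.6] 184 [ 27  31  38  59  94 123 135 140 140 139 140 141 139 139 138 136 135 132
 131 125 112 101  90  90 102 119 136]
[([314.5, 244.7], 0.61)] [327.5391 212.9849]
[([257.4, 254.4], 0.48), ([294.9, 246.5], 0.47)] [296.4213 243.7049]
```

```bash
python3 -m inch '[[[0.005,0.003,0.0,0,0,0,-0.3],[0.005,0.003,0.0,0,0,0,-0.3],[0.005,0.003,0.03,0,0,0,-0.3],[0.005,0.003,0.065,0,0,0,-0.3],[0.005,0.003,0.065,0,0,0,-0.3]]]'; python3 -c "
from workcell import sensors;o=sensors.get_obs();print(o['position'],o['ee_rot'])"
```

```text
clock: 40.0
position: [0.4859, -0.1581, 0.0508]
ee_rot: [1.0, 0.0, -0.003, -0.001]
ft_force: [0.6, -0.3, 0.3]
grip_width: 0.649
grasp_force: 0.0
[ 0.48588719 -0.15809555  0.05081214] [ 9.99996089e-01  2.88442430e-04 -2.62666857e-03 -9.16577919e-04]
```

```bash
python3 -m inch '[[[-0.001,-0.002,0.005,0,0,0,-0.3],[-0.001,-0.002,0.005,0,0,0,-0.3],[-0.001,-0.002,0.005,0,0,0,1],[-0.001,-0.002,0.005,0,0,0,1],[-0.001,-0.002,0.005,0,0,0,1],[-0.001,-0.002,0.005,0,0,0,1],[-0.001,-0.002,0.005,0,0,0,1],[-0.001,-0.002,0.005,0,0,0,1],[-0.001,-0.002,0.005,0,0,0,1]]]' 30; python3 -m inch '[[[0,0,-0.05,0,0,0,1],[0,0,-0.1,0,0,0,1],[0,0,-0.14,0,0,0,1],[0,0,-0.14,0,0,0,1],[0,0,-0.14,0,0,0,1]]]'
```

```text
clock: 40.9
position: [0.488, -0.1566, 0.0496]
ee_rot: [1.0, 0.0, 0.001, 0.0]
ft_force: [-1.1, 0.4, 7.2]
grip_width: 0.22
grasp_force: 29.2
clock: 41.4
position: [0.4875, -0.1568, 0.1894]
ee_rot: [1.0, 0.0, 0.001, 0.001]
ft_force: [0.1, -0.2, -0.6]
grip_width: 0.224
grasp_force: 29.4
```

```bash
python3 -m inch '[[[0.008,-0.04,0,0,0,0,1],[0.016,-0.08,0,0,0,0,1],[0.024,-0.12,0,0,0,0,1],[0.032,-0.16,0,0,0,0,1],[0.04,-0.2,0,0,0,0,1],[0.048,-0.2333,0,0,0,0,1],[0.0485,-0.2333,0,0,0,0,1],[0.0485,-0.2333,0,0,0,0,1],[0.0485,-0.2333,0,0,0,0,1]]]'
python3 - <<'E'
from h import *
o=sensors.get_obs();p=o['position'];print(p,o['ee_rot'])
s=imaging.camera('side').astype(float).mean(2)
for z in (-.005,-.02,-.03,-.04,-.046):
    u=proj('side',p+[0,0,z]); r=int(round(u[1])); c=int(round(u[0])); print(z,u.round(1),c-10,s[r-1:r+2,c-10:c+11].mean(0).round().astype(int))
for z in (.094,.085):
    u=proj('side',(.5343,.0759,z)); r=int(round(u[1])); c=int(round(u[0])); print('ad',z,u.round(1),c-14,s[r-1:r+2,c-14:c+15].mean(0).round().astype(int))
E
```

```text
clock: 42.3
position: [0.5349, 0.0754, 0.1875]
ee_rot: [1.0, -0.0, -0.001, 0.0]
ft_force: [-0.9, -0.5, 0.0]
grip_width: 0.224
grasp_force: 29.5
[0.53494197 0.07541891 0.18746166] [ 9.99999445e-01 -2.92256585e-04 -9.51403503e-04  3.45309485e-04]
-0.005 [232.3 144.6] 222 [107 103  99  95  84  96 125 145 149 137 120 108 101  83  58  44  40  44
  64  96 125]
-0.02 [232.6 150.7] 223 [157 169 177 182 185 191 202 211 213 205 185 168 163 174 185 189 172 143
 125 123 121]
-0.03 [232.8 154.7] 223 [ 36  40  52  88 141 186 212 221 225 226 227 225 224 229 234 229 203 175
 178 190 196]
-0.04 [232.9 158.7] 223 [ 39  38  45  67 107 136 149 156 157 156 153 150 149 150 156 164 182 206
 220 226 230]
-0.046 [233. 161.] 223 [ 64  47  41  62 102 130 142 147 149 147 146 143 140 139 140 146 163 181
 193 199 204]
ad 0.094 [233.5 179.5] 220 [ 87  86  86  87  92 116 152 173 180 179 180 181 181 180 176 172 173 179
 179 176 174 186 199 202 197 189 182 177 182]
ad 0.085 [233.7 182.9] 220 [216 217 224 233 237 232 207 175 163 165 167 167 167 166 164 165 163 158
 155 149 143 139 137 137 137 138 134 126 126]
```

```bash
python3 -m inch '[[[0.0025,0,0.02,0,0,0,1],[0.0025,0,0.035,0,0,0,1],[0.0025,0,0.04,0,0,0,1],[0.0025,0,0.045,0,0,0,1],[0.0025,0,0.045,0,0,0,1]]]'; python3 -m inch '[[[0,0,0.005,0,0,0,1],[0,0,0.01,0,0,0,1],[0,0,0.015,0,0,0,1],[0,0,0.02,0,0,0,1],[0,0,0.02,0,0,0,1]]]'
```

```text
clock: 42.85
position: [0.5377, 0.0766, 0.1433]
ee_rot: [1.0, 0.0, -0.0, 0.0]
ft_force: [0.5, 0.5, -0.1]
grip_width: 0.222
grasp_force: 29.5
clock: 43.35
position: [0.5375, 0.0767, 0.1228]
ee_rot: [1.0, 0.0, -0.001, 0.0]
ft_force: [0.5, 0.1, 0.3]
grip_width: 0.219
grasp_force: 29.5
```

```bash
python3 -m inch '[[[0,0,0.002,0,0,0,1],[0,0,0.002,0,0,0,1],[0,0,0.002,0,0,0,0.3],[0,0,0.002,0,0,0,0.1],[0,0,0.002,0,0,0,0],[0,0,0.002,0,0,0,-0.1],[0,0,-0.03,0,0,0,-0.2],[0,0,-0.08,0,0,0,-0.2],[0,0,-0.13,0,0,0,-0.2],[0,0,-0.14,0,0,0,-0.2]]]'; python3 -m inch '[[[0.02,-0.015,0,0,0,0,-0.2],[0.05,-0.035,0,0,0,0,-0.2],[0.08,-0.055,0,0,0,0,-0.2],[0.11,-0.075,0,0,0,0,-0.2],[0.134,-0.088,0,0,0,0,-0.2],[0.134,-0.088,0,0,0,0,-0.2],[0.134,-0.088,0,0,0,0,-0.2]]]'
python3 - <<'E'
from h import *
o=sensors.get_obs();p=o['position'];print(p,o['ee_rot'])
s=imaging.camera('side').astype(float).mean(2)
for z in (.120,.115,.11,.103,.098,.09,.08):
    u=proj('side',(.5343,.0759,z)); r=int(round(u[1])); c=int(round(u[0])); print('ad',z,u.round(1),c-14,s[r-1:r+2,c-14:c+15].mean(0).round().astype(int))
E
```

```text
clock: 44.35
position: [0.5399, 0.0776, 0.2696]
ee_rot: [1.0, 0.001, 0.004, -0.0]
ft_force: [0.7, 1.1, -0.2]
grip_width: 0.596
grasp_force: 0.0
clock: 45.05
position: [0.6717, 0.1653, 0.2626]
ee_rot: [1.0, 0.001, -0.001, -0.0]
ft_force: [-0.2, 0.9, 0.1]
grip_width: 0.598
grasp_force: 0.0
[0.67168655 0.16532116 0.2625744 ] [ 9.99999467e-01  7.56496993e-04 -7.00454376e-04 -5.48842831e-05]
ad 0.12 [233.1 169.5] 219 [ 62  75 103 142 175 194 201 204 204 203 216 233 240 242 242 241 236 219
 183 159 156 161 165 166 164 165 162 157 154]
ad 0.115 [233.2 171.4] 219 [107 118 132 153 172 179 179 182 181 177 182 192 199 203 203 202 195 180
 159 148 148 150 153 154 151 150 147 143 138]
ad 0.11 [233.2 173.4] 219 [108 114 121 131 141 142 146 156 160 155 156 158 159 162 161 163 163 162
 152 145 143 142 143 141 141 141 143 147 147]
ad 0.103 [233.4 176.1] 219 [ 76  76  77  78  79  85 102 133 164 183 192 200 202 202 204 205 208 207
 204 196 184 168 154 159 178 192 197 194 187]
ad 0.098 [233.4 178. ] 219 [ 71  73  72  69  71  77 101 138 169 187 202 216 225 228 230 230 228 226
 223 221 217 207 190 190 207 216 210 196 175]
ad 0.09 [233.6 181. ] 220 [ 88  84  89  99 113 132 154 171 186 208 226 230 230 230 230 227 223 212
 200 190 179 165 151 147 146 143 140 137 142]
ad 0.08 [233.7 184.8] 220 [190 189 188 189 186 178 162 150 152 155 160 161 161 161 159 157 155 153
 151 147 148 161 173 173 177 185 184 173 165]
```

The vial's white cap is centred over its adapter at column 233 and at the expected height. Now the capped tube: I'll re-grip it and tilt by −0.115.

```bash
python3 -m inch '[[[0,0,0.05,0,0,0,-0.2],[0,0,0.1,0,0,0,-0.2],[0,0,0.125,0,0,0,-0.2],[0,0,0.134,0,0,0,-0.2],[0,0,0.134,0,0,0,-0.2]]]';  python3 -m inch '[[[0,0,0,0,0,0,1],[0,0,0,0,0,0,1],[0,0,0,0,0,0,1],[0,0,0,0,0,0,1],[0,0,0,0,0,0,1]]]' 40; python3 -m inch '[[[0,-0.003,-0.03,0,0,0,1],[0,-0.008,-0.06,0,0,0,1],[0,-0.008,-0.07,-0.06,0,0,1],[0,-0.008,-0.07,-0.115,0,0,1],[0,-0.008,-0.07,-0.115,0,0,1],[0,-0.008,-0.07,-0.115,0,0,1]]]'; python3 tilt.py
```

```text
clock: 45.6
position: [0.6714, 0.1641, 0.1295]
ee_rot: [1.0, 0.0, -0.0, 0.0]
ft_force: [-0.6, 0.1, 0.4]
grip_width: 0.599
grasp_force: 0.0
clock: 46.1
position: [0.6729, 0.1653, 0.1319]
ee_rot: [1.0, 0.0, 0.002, -0.0]
ft_force: [-1.1, 0.0, 6.8]
grip_width: 0.386
grasp_force: 39.9
clock: 46.7
position: [0.6718, 0.1732, 0.1996]
ee_rot: [0.998, 0.001, 0.0, 0.057]
ft_force: [0.4, -0.9, 0.7]
grip_width: 0.385
grasp_force: 40.1
[0.67178213 0.1732494  0.19955996] [9.98379608e-01 7.26982403e-04 2.35239788e-05 5.69001659e-02]
0.17 [241.8 130. ] 229 [120 118 112 109 108 109 112 129 146 158 157 147 141 139 138 135 130 122
 112 113 112 114 112 109 110 109]
0.16 [241.9 133.6] 229 [120 120 118 116 115 116 116 124 147 174 189 188 184 185 185 181 168 150
 127 112 111 111 115 119 122 123]
0.15 [242.  137.2] 229 [135 136 133 131 130 131 132 132 150 180 196 198 195 194 192 187 178 160
 139 127 133 147 161 172 186 191]
0.14 [242.1 140.8] 229 [130 134 136 140 144 147 147 151 156 161 165 165 163 161 160 157 155 147
 129 117 111 111 111 112 115 119]
0.13 [242.2 144.3] 229 [109 111 111 112 114 115 117 122 132 146 156 159 162 163 161 159 155 151
 142 131 125 122 117 113 110 111]
0.12 [242.4 147.8] 229 [131 126 123 125 127 133 137 141 149 157 167 173 177 178 180 175 167 161
 155 153 153 156 154 151 145 141]
0.11 [242.5 151.2] 229 [225 227 226 229 233 237 238 238 230 211 194 191 194 195 194 192 189 188
 196 203 201 191 173 154 144 144]
0.1 [242.6 154.7] 230 [162 175 190 207 224 234 237 236 228 212 203 200 200 201 200 202 212 229
 239 243 244 243 241 232 207 185]
```

The column profile now matches a vertical line (slope +0.6 px, predicted +0.6). Lowering and feeling for the walls.

```bash
python3 -m inch '[[[0,-0.0023,0.02,0,0,0,1],[0,-0.0046,0.04,0,0,0,1],[0,-0.0071,0.062,0,0,0,1],[0,-0.0071,0.062,0,0,0,1],[0,-0.0071,0.062,0,0,0,1]]]'; python3 -m inch '[[[0,-0.003,0,0,0,0,1],[0,-0.003,0,0,0,0,1],[0,-0.003,0,0,0,0,1]]]'; python3 -m inch '[[[0,0.006,0,0,0,0,1],[0,0.006,0,0,0,0,1],[0,0.006,0,0,0,0,1]]]'
```

```text
clock: 47.25
position: [0.6717, 0.1729, 0.1367]
ee_rot: [0.998, 0.0, -0.001, 0.057]
ft_force: [-0.0, 3.9, -2.9]
grip_width: 0.385
grasp_force: 40.8
clock: 47.55
position: [0.6722, 0.1753, 0.1374]
ee_rot: [0.998, 0.0, 0.0, 0.058]
ft_force: [-0.2, 0.2, -0.5]
grip_width: 0.382
grasp_force: 40.3
clock: 47.85
position: [0.6718, 0.172, 0.1381]
ee_rot: [0.998, 0.001, 0.001, 0.056]
ft_force: [1.3, 6.8, -0.9]
grip_width: 0.388
grasp_force: 41.8
```

```bash
python3 -m inch '[[[0,-0.0035,0,0,0,0,1],[0,-0.004,0,0,0,0,1],[0,-0.0045,0.004,0,0,0,1],[0,-0.0045,0.0065,0,0,0,1],[0,-0.0045,0.0065,0,0,0,1]]]'; python3 -m inch '[[[0,0,0,0,0,0,0.15],[0,0,0,0,0,0,0.1],[0,0,0,0,0,0,0.05],[0,0,0,0,0,0,0],[0,0,0,0,0,0,-0.1],[0,0,0,0,0,0,-0.2],[0,0,0,0,0,0,-0.2]]]' 20;  python3 -m inch '[[[0,0.0035,-0.03,0,0,0,-0.2],[0,0.008,-0.07,0,0,0,-0.2],[0,0.0125,-0.11,0.06,0,0,-0.2],[0,0.016,-0.14,0.115,0,0,-0.2],[0,0.016,-0.14,0.115,0,0,-0.2]]]'
python3 - <<'E'
from h import *
print(blue('side',imaging.camera('side'),(150,90,300,220)))
E
```

```text
clock: 48.35
position: [0.6732, 0.1733, 0.1325]
ee_rot: [0.998, -0.0, 0.002, 0.057]
ft_force: [0.3, 1.1, 11.1]
grip_width: 0.385
grasp_force: 41.7
clock: 49.05
position: [0.6718, 0.1736, 0.1305]
ee_rot: [0.998, 0.0, 0.0, 0.058]
ft_force: [0.5, -0.7, -1.0]
grip_width: 0.599
grasp_force: 0.0
clock: 49.55
position: [0.674, 0.1725, 0.2772]
ee_rot: [1.0, -0.001, 0.004, -0.002]
ft_force: [0.2, -0.8, 0.1]
grip_width: 0.599
grasp_force: 0.0
[(array([243.09210526, 145.44736842]), np.int32(76)), (array([193.84671533, 164.90510949]), np.int32(137))]
```

```bash
python3 -m inch '[[[-0.015,0.04,0,0,0,0,-0.2],[-0.03,0.08,0,0,0,0,-0.2],[-0.045,0.12,0,0,0,0,-0.2],[-0.06,0.16,0,0,0,0,-0.2],[-0.075,0.2,0,0,0,0,-0.2],[-0.09,0.24,0,0,0,0,-0.2],[-0.1,0.28,0,0,0,0,-0.2],[-0.11,0.32,0,0,0,0,-0.2],[-0.11,0.34,0,0,0,0,-0.2],[-0.11,0.34,0,0,0,0,-0.2]]]'
python3 - <<'E'
from h import *
np.set_printoptions(precision=4,suppress=True)
t=imaging.camera('top');s=imaging.camera('side')
bt=blue('top',t,(140,90,260,225));bs=blue('side',s,(150,120,300,220));print(bt,bs)
for a,_ in bt:
  for b,_ in bs:
    q,e=tri(a,b)
    if e<.006: print('cap',q,e)
for n in('vial','vial_adapter','slim_adapter','slim_tube','capped_tube'):
  for c in('top','side'): print(n,c,[(np.round(d['pixel'],1).tolist(),round(d['conf'],2)) for d in spotter.look_for(n,c)])
print('vialcap',proj('top',(.5343,.0759,.123)),proj('side',(.5343,.0759,.11)),'slim top',proj('top',(.5164,.2395,.152)),proj('side',(.5164,.2395,.124)))
g=t.astype(float).mean(2)
u=proj('top',(.5343,.0759,.123)); r,c=int(round(u[1])),int(round(u[0])); print(g[r,c-12:c+13].round().astype(int)); print(g[r-12:r+13,c].round().astype(int))
f=s.astype(float).mean(2)
for z in (.15,.14,.13,.12,.11,.1):
    u=proj('side',(.5164,.2395,z)); r=int(round(u[1])); c=int(round(u[0])); print(z,u.round(1),c-10,f[r,c-10:c+11].round().astype(int))
E
```

```text
clock: 50.6
position: [0.5608, -0.1703, 0.27]
ee_rot: [1.0, -0.002, -0.001, 0.001]
ft_force: [0.1, -0.2, 0.4]
grip_width: 0.599
grasp_force: 0.0
[(array([190.6959, 125.9309]), np.int32(217)), (array([193.0691, 209.0276]), np.int32(217))] [(array([243.069, 145.069]), np.int32(87)), (array([193.8472, 164.8264]), np.int32(144))]
cap [0.6674 0.1699 0.1283] 0.0007294602262415264
cap [0.4789 0.1546 0.1292] 0.0006023943524747576
vial top [([235.3, 184.9], 0.56)]
vial side [([260.2, 255.4], 0.8), ([231.3, 175.3], 0.7)]
vial_adapter top [([195.9, 209.7], 0.56)]
vial_adapter side [([231.3, 183.4], 0.67)]
slim_adapter top [([166.0, 194.6], 0.68)]
slim_adapter side []
slim_tube top []
slim_tube side []
capped_tube top [([192.5, 129.2], 0.5)]
capped_tube side [([245.0, 155.2], 0.54)]
vialcap [230.174  185.0371] [233.2474 173.3607] slim top [152.4822 189.7161] [183.7246 155.4337]
[132 128 125 123 127 167 203 202 254 254 253 253 253 253 254 255 208 214
 159 180 244 224   6  20  19]
[253 255 254 104  85  50 255 183 255 254 253 253 253 253 255 255 128 236
 156  92 204 255 125 126 204]
0.15 [182.8 145.9] 173 [151 151 150 148 146 140 133 136 138 138 135 136 147 147 150 148 149 146
 149 149 150]
0.14 [183.2 149.6] 173 [150 148 151 149 151 150 156 163 168 163 156 148 149 148 149 148 149 148
 146 139 122]
0.13 [183.5 153.2] 174 [150 149 148 150 149 149 154 165 167 157 143 139 144 151 148 149 149 148
 150 148 144]
0.12 [183.9 156.9] 174 [150 152 149 150 151 144 143 144 145 146 142 143 141 139 131 128 114 103
  92  74  66]
0.11 [184.2 160.5] 174 [141 138 134 126 113 106 111 127 144 150 146 130 103  82  84  95 105 116
 122 127 126]
0.1 [184.5 164.1] 175 [ 47  45  50  82 118 148 170 184 190 188 179 169 148 142 141 145 146 143
 144 144 146]
```

The cap now sits at (0.667, 0.170, 0.128). The lean is down to about 0.04 rad and the height matches the loaded tube. The vial and slim tube show where they should be, and the arm is clear, so I'm handing in.

```bash
python3 -c "
from workcell import order;print(order.hand_in())"
```

```text
the job is handed in; nothing more can be done
None
```

I loaded the capped tube, the slim tube in its adapter and the vial in its adapter opposite their matches and handed the job in at about 51 s; the capped tube still leans by roughly 0.04 rad (limit 0.12), and `hand_in()` returned no verdict.

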